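# Back up a blank on the bench drill and hold the feed down on its stop

## Task

Set up the bench drill for a dry run, motor off: lay the pale plywood backing board on the drill's table, centred under the bit, running straight out from the fence with its end against it, stack the dark mahogany blank squarely on top, its end against the fence too, and let go. Then swing the feed handle forward and down with the fingers, against its return spring, to the depth stop, and finish holding it there, so that the bit stays just above the blank for a colleague to clamp it. Do not knock the bit, quill or chuck, and leave the tin, hammer and plane alone.

Things in the scene. Friction and masses are not known exactly. Their poses are not given: they have to be found in the camera images.
- drill: small green bench drill, 330 mm tall, bolted down. Origin on the bench top straight below the bit; +x from its front (robot side) back to its column, y to the operator's left, z up. In its frame, mm: quill housing 56 wide, front x -28, above z 185; belt guard 68 wide, front x -34, z 285 to 330; column x 125; depth rod and lug at left out to y 55, front x -27, above z 175.
- bed (a point): point on the top of the drill's plywood table straight below the bit, 38 mm above the bench; axes as the drill. The table spans x -190 to +60 and y -90 to +90 mm from here. Across it behind the bit lies the fence, a pale strip 20 mm high; its flat face, where board ends butt, is at x = +30 mm.
- spindle: the moving quill with chuck and 6 mm drill bit; origin at the point of the bit, which at rest is 90 mm above the bench (52 mm above the drill's table) and goes straight down 25 mm when the feed reaches its stop, ending 3 mm above a 24 mm pile. Bit 50 mm long, chuck 30 mm across.
- spokes: the feed handle: hub on the machine's right side (-y), origin at drill frame (10, -58, 225) mm. Three 8 mm steel spokes, 120 degrees apart, end in 25 mm ball knobs (one red, two black; push whichever suits, red is easiest) 105 mm from the hub's axis, all in the plane y = -94 mm of the drill; the side of the head is at y = -28.
- knob (a point): centre of the red ball knob (25 mm diameter). At rest its spoke points forward (to the drill's -x) and 65 degrees up; at the stop it points forward and 25 degrees down.
- feed_hub (a point): the point on the feed handle's axis in the plane of the knobs: the red knob travels on a 105 mm circle about it, in the drill's x-z plane, through forward, and down.
- feed (a joint): turn of the feed handle, rad: 0 = at rest, quill up (the spring brings it back here when let go); grows as the red knob is swung forward and down; 1.57 = depth stop, quill down. The push needed at the knob grows from about 3 N to 6 N at the stop.
- backing: pale plywood backing board, 220 x 50 x 12 mm (along x, y, z); origin at the centre of its underside. Loose, about 85 g, lies flat on the bench to the left or right of the drill.
- blank: dark mahogany blank, 220 x 50 x 12 mm (along x, y, z); origin at the centre of its underside. Loose, about 85 g, lies flat on the bench on the other side.
- tin: closed paint tin, 80 mm across, 105 mm tall, origin at the centre of its underside; leave alone
- hammer: hammer lying on the bench, wooden handle, origin near the middle of its underside, handle to its -x; leave alone
- plane: small iron block plane, 160 x 46 x 55 mm, origin at the centre of its sole; leave alone
Not all that is in view belongs to the job. There is more than one size of the blank; the job needs the largest.

How it is judged:
By the outcome, as a careful person would: the job done as asked, in the order asked, and still so for the second after the job is handed in, while the arm keeps its last pose, push and grip.
It also fails if it takes over 72 s, if anything falls off the work surface, if the arm or the gripper's body presses on something with over 40 N, if the wrist force passes 120 N, or if a joint passes its speed limit or range.

## Robot

A 7-joint arm with a two-finger parallel gripper is mounted at the origin on the work surface. World frame = base frame: x ahead of the robot, y to its left, z up, the work surface at z = 0. Lengths are in m, angles in degrees, forces in N, time in s.
With the tool pointing down it reaches from about 0.425 to 0.975 m from the base axis. Payload 16.7 kg.
Tool frame: the origin (TCP) lies on the centre line of the jaws, within the pads' length; the fingertips stand 25 mm ahead of it and the grasp point (between the pads) lies 6 mm ahead of it; z points along the fingers, y is the direction in which the jaws open and shut (so a half turn about z gives the same grasp; the last joint's range is limited). The gripper opens to 85 mm and grips with 20 to 120 N. Pads are 22 mm wide; open, the fingers measure 114 mm over their backs; the gripper's body (76 mm by 85 mm) begins 54 mm behind the grasp point. The pads swing forward as they close: fully open they stand 13 mm farther back than shut.
Start: joints at [-83.967, 24.414, 4.234, 92.017, -1.954, 63.644, -3.845], TCP at [0.17, 0.653, 0.256] pointing down, gripper open.
Joint ranges: [-163.25, 163.25], [-28.42, 122.38], [-70.27, 78.77], [12.13, 141.07], [-58.53, 238.53], [9.26, 117.41], [-156.51, 156.51]. Speed limits (degrees/s): [108.29, 108.29, 136.94, 136.94, 172.46, 172.46, 172.46].

## Interface

Orientations are given as [roll, pitch, yaw] about the fixed x, y, z axes, in that order (R = Rz(yaw) Ry(pitch) Rx(roll)).
In Python, from workcell import r gives the robot as it stands. The module is installed in compiled form; this text tells all that it offers.
- The arm moves only by the tool jog_arm, never from a script. Its argument "motion" is a list of rows, each an object of numbers: "dx", "dy", "dz": the shift along the world's x, y, z in m; "wx", "wy", "wz": the turn, a rotation vector about the world's x, y, z in degrees; "jaw": the opening, from 0 (shut) to 1 (fully open). A call has exactly 10 rows; each row is the pose to reach, as a shift and turn from the pose commanded when the call began; what a row does not reach only later rows make up. A row lasts 1/12 s, in which the tool goes at most 41.7 mm and 7.16 degrees, less where a joint would pass 70% of its speed; a pose out of reach is approached as far as the arm can. A call with a gripper value outside its range is refused whole. The fingers move at their own pace and stop on an object; "squeeze" is the grip in N (left out, the last holds). Time passes only in rows, so rows that repeat a pose let the fingers close, or fill a call up. It gives the time, the measured TCP pose, the force and the opening at its end, in the units of the state.
- r.get_obs(): the state, without advancing time (a new reading comes with each control period).
- r.read_camera(name): name is "scene" or "top" or "wrist"; returns (picture, depth): 480x640x3 uint8, red, green, blue; 480x640 float32, m along the optical axis (not along the pixel's ray), 0 where there is no reading.
- r.camera_info(name): a dict with "fx", "fy", "cx", "cy" (pixels), "R" (3x3) and "t" (3): a world point X has camera coordinates R X + t; the wrist camera has in their place "T_tool_cam" (4x4, takes a point from camera to tool coordinates, whose origin is the TCP and whose axes are the flange's). Camera axes: x right, y down, z forward; pixel columns grow to the right and rows downward; lengths in m; the calibration is good to about 2 mm. A picture is of the moment at which its call begins: read the wrist's pose just before it. camera_info takes no time and is no camera call.
- r.finish_job(): hands the job in, once; it reports no verdict.
The state is a dict: "clock": time; "q": joint angles; "joint_vel": joint speeds; "joint_torque": joint torques, N m; "position": TCP position; "eef_rot": TCP orientation; "ft_force": force on the tool from outside, world axes, zero at the start; "torque": the same for the moment, N m; "gripper_width": finger opening in m.
Only numpy, scipy, OpenCV 4.12 (cv2) and the standard library are available. Lean on these libraries where they do the work, as an engineer would, in place of code of your own. Each camera call takes 0.05 s, during which the arm holds its last target.

## Working session

There is one attempt and no reset: what is moved stays moved. The work goes in short steps, Python scripts to look and compute and a tool call to move; the robot and the scene stay as the last step left them, time stands still between calls to the robot, and variables do not carry over. Pictures are saved under pics/ and viewed, and the job is handed in when it is done.

Besides the shell and the picture viewer there is one more tool, called by a JSON object that holds its "op" and its "data", one argument or row to a line. jog_arm: Moves the arm, as the interface text tells. Its arguments: {"type":"object","properties":{"motion":{"type":"array","items":{"type":"object","properties":{"dx":{"type":"number"},"dy":{"type":"number"},"dz":{"type":"number"},"wx":{"type":"number"},"wy":{"type":"number"},"wz":{"type":"number"},"jaw":{"type":"number"}}}},"squeeze":{"type":"number"}},"required":["motion"]}

I'll start by looking at the scene.

```bash
mkdir -p pics && python3 - <<'E'
from workcell import r
import cv2, numpy as np
o=r.get_obs(); print({k:np.round(v,3) for k,v in o.items()})
for n in ["scene","top"]:
    im,d=r.read_camera(n)
    cv2.imwrite(f"pics/{n}0.png",im[:,:,::-1]); np.savez(f"{n}0.npz",im=im,d=d)
for n in ["scene","top","wrist"]:
    print(n,{k:np.round(v,4).tolist() if not np.isscalar(v) else v for k,v in r.camera_info(n).items()})
E
ls
```

```text
{'clock': np.float64(0.0), 'q': array([-83.967,  24.452,   4.231,  92.052,  -1.953,  63.643,  -3.844]), 'joint_vel': array([ 0.058,  0.066, -0.054, -0.031,  0.01 , -0.086, -0.045]), 'joint_torque': array([ 1.0000e-03, -9.4987e+01,  3.7610e+00, -4.6347e+01,  1.9000e-02,
        1.1000e-02, -0.0000e+00]), 'position': array([0.17 , 0.653, 0.256]), 'eef_rot': array([-1.79926e+02,  7.00000e-03,  1.65400e+02]), 'ft_force': array([ 0.428, -0.492, -0.016]), 'torque': array([-0.05 ,  0.033, -0.015]), 'gripper_width': np.float64(0.086)}
scene {'fx': 585.9606985705365, 'fy': 585.9606985705365, 'cx': 319.36129546783906, 'cy': 224.4639863201229, 'R': [[-0.7185, 0.6953, -0.0138], [0.5934, 0.6026, -0.5337], [-0.3628, -0.3917, -0.8456]], 't': [0.3794, -0.1872, 2.0835]}
top {'fx': 598.4997388915657, 'fy': 598.4997388915657, 'cx': 310.27096556345356, 'cy': 238.42982382193017, 'R': [[0.0291, -0.9994, -0.0206], [-0.9965, -0.0274, -0.0791], [0.0785, 0.0228, -0.9967]], 't': [-0.0161, 0.5287, 1.8673]}
wrist {'fx': 390.23693862022276, 'fy': 390.23693862022276, 'cx': 320.2217703008189, 'cy': 238.4628586763341, 'T_tool_cam': [[-0.0005, -0.9447, -0.3278, 0.0838], [1.0, -0.0001, -0.0012, 0.0004], [0.0011, -0.3278, 0.9447, -0.1183], [0.0, 0.0, 0.0, 1.0]]}
pics
scene0.npz
top0.npz
```

View pics/scene0.png

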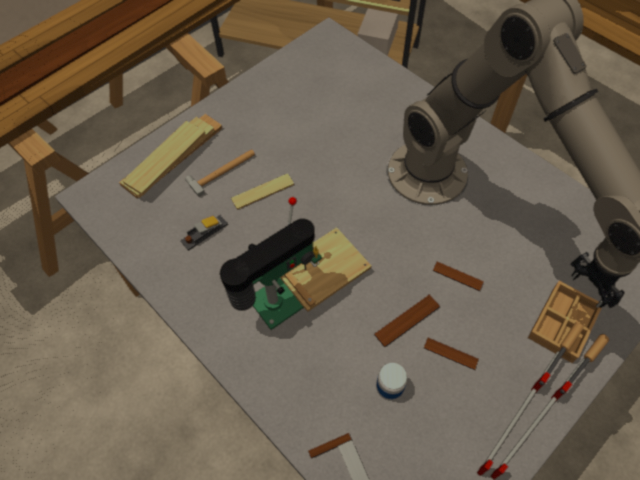

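View pics/top0.png

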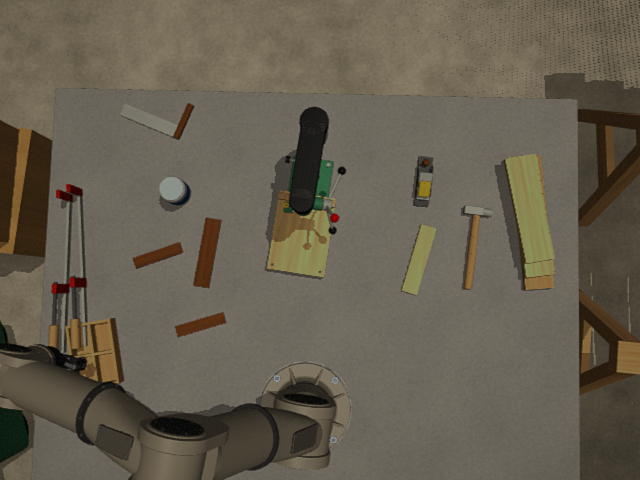

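Top view: drill head at (308,160), its pale table at (300,245), red knob at (335,218). Pale board at (419,260). Dark pieces are at (207,252), which is the longest, and at (158,255) and (200,324). Tin (174,190), plane (424,180), hammer (472,245), and a pile of long pale planks (530,220) that isn't part of the job.
Next I'll measure these.

```bash
cat > h.py <<'E'
import numpy as np, cv2
from workcell import r
def ray(info,u,v):
    d=np.array([(u-info['cx'])/info['fx'],(v-info['cy'])/info['fy'],1.0])
    R=np.array(info['R']);t=np.array(info['t'])
    return -R.T@t, R.T@d
def onplane(info,u,v,z):
    c,d=ray(info,u,v); s=(z-c[2])/d[2]; return c+s*d
def proj(info,X):
    p=np.array(info['R'])@np.asarray(X)+np.array(info['t'])
    return np.array([info['fx']*p[0]/p[2]+info['cx'],info['fy']*p[1]/p[2]+info['cy']])
def wristinfo(obs):
    from scipy.spatial.transform import Rotation as Ro
    i=dict(r.camera_info("wrist")); T=np.array(i['T_tool_cam'])
    W=np.eye(4); W[:3,:3]=Ro.from_euler('xyz',obs['eef_rot'],degrees=True).as_matrix(); W[:3,3]=obs['position']
    M=np.linalg.inv(W@T); i['R']=M[:3,:3]; i['t']=M[:3,3]; return i
def cloud(info,d):
    v,u=np.mgrid[0:480,0:640]
    P=np.stack([(u-info['cx'])/info['fx']*d,(v-info['cy'])/info['fy']*d,d],-1)
    return (P-np.array(info['t']))@np.array(info['R'])
def rectpts(info,mask,z):
    """min-area rectangle of a mask, cast on plane z"""
    cs,_=cv2.findContours(mask.astype(np.uint8),cv2.RETR_EXTERNAL,cv2.CHAIN_APPROX_NONE)
    c=max(cs,key=cv2.contourArea)
    P=np.array([onplane(info,u,v,z)[:2] for u,v in c[:,0,:].astype(float)])
    rc=cv2.minAreaRect((P*1000).astype(np.float32))
    return rc
E
python3 - <<'E'
from h import *
z=np.load('top0.npz');im=z['im'];d=z['d'];info=r.camera_info('top')
C=cloud(info,d)
hsv=cv2.cvtColor(im,cv2.COLOR_RGB2HSV)
for n,(u,v) in dict(bench=(370,300),darkL=(207,252),d2=(158,255),d3=(200,324),pale=(419,260),table=(300,262),tin=(174,190),red=(335,218),blk=(333,230),blk2=(342,170)).items():
    print(n,np.round(C[v,u],3),hsv[v,u],d[v,u])
lab=cv2.cvtColor(im,cv2.COLOR_RGB2LAB)
# segment by saturation on bench level
sat=(hsv[:,:,1]>70)&(hsv[:,:,2]>40)
n,l,st,ce=cv2.connectedComponentsWithStats(sat.astype(np.uint8))
for i in range(1,n):
    if st[i,4]>200:
        m=l==i
        rc=rectpts(info,m,0.012)
        print(ce[i].round(),st[i,4],np.round(np.median(hsv[m],0)),'ctr',np.round(rc[0],1),'size',np.round(rc[1],1),'ang',round(rc[2],1), 'z',np.round(np.median(C[m][:,2]),3))
E
```

```text
bench [ 0.341 -0.195 -0.003] [ 20  40 116] 1.8925507
darkL [0.477 0.325 0.013] [ 12 193  78] 1.8989547
d2 [0.463 0.48  0.017] [ 13 200  84] 1.8975052
d3 [0.25  0.339 0.006] [ 11 191  88] 1.8883708
pale [ 0.471 -0.346  0.008] [ 28 103 141] 1.8881192
table [0.453 0.028 0.038] [ 34  95 148] 1.865862
tin [0.658 0.415 0.112] [ 56  14 147] 1.8165075
red [ 0.56  -0.072  0.333] [  2 255 143] 1.5779574
blk [ 0.545 -0.07   0.15 ] [176  78  23] 1.7587596
blk2 [ 0.709 -0.09   0.229] [173  38  27] 1.6923717
[608. 164.] 3276 [ 16. 155.  63.] ctr [ 798.4 -939.3] size [192.6 413.7] ang 89.7 z -0.493
[183. 120.] 238 [ 12. 204.  76.] ctr [900.5 422.5] size [ 23.  121.6] ang 67.7 z 0.015
[ 23. 190.] 6184 [ 17. 167.  51.] ctr [664.1 920.7] size [461.5 166.9] ang 4.0 z -0.429
[531. 220.] 4553 [ 28. 103. 139.] ctr [ 603.1 -696.6] size [427.3 119.5] ang 8.7 z 0.057
[302. 232.] 4441 [ 26. 114. 140.] ctr [603.3  22.6] size [185.5 370.9] ang 82.9 z 0.038
[ 69. 192.] 261 [  2. 234.  49.] ctr [658.2 779.3] size [52.3 84.3] ang 3.4 z 0.074
[471. 252.] 637 [ 16. 148. 131.] ctr [ 503.1 -509.4] size [ 27.6 234.4] a
[... 356 characters left out ...]
.1 z 0.068
[607. 347.] 3139 [ 16. 151.  76.] ctr [ 228.4 -934.6] size [183.8 346.4] ang 89.7 z -0.297
[200. 324.] 590 [ 12. 199.  86.] ctr [249.6 337.9] size [ 36.6 158.2] ang 18.3 z 0.009
[ 94. 352.] 3069 [ 17. 145. 116.] ctr [146.  707.8] size [230.6 240.3] ang 11.6 z 0.029
[ 53. 336.] 226 [ 16. 148. 124.] ctr [197. 802.] size [72.7 31.8] ang 3.6 z 0.1
[125. 406.] 505 [19. 74. 56.] ctr [-15.8 563. ] size [179.3  75.3] ang 55.2 z 0.75
[611. 449.] 1379 [20. 73. 65.] ctr [ -65.8 -933.3] size [178.7 233.3] ang 89.6 z -0.752
[240. 441.] 1294 [19. 73. 67.] ctr [-103.2  196.6] size [193.3 200.4] ang 16.8 z 0.665
[204. 450.] 247 [19. 73. 66.] ctr [-140.3  316.8] size [ 63.5 127.3] ang 63.5 z 0.809
```

```bash
python3 - <<'E'
import cv2
im=cv2.imread('pics/top0.png')
c=im[80:320,120:460]
c=cv2.resize(c,None,fx=2.3,fy=2.3,interpolation=cv2.INTER_CUBIC)
cv2.imwrite('pics/top0c.png',c)
im=cv2.imread('pics/scene0.png')
c=im[160:360,160:500]
c=cv2.resize(c,None,fx=2.3,fy=2.3,interpolation=cv2.INTER_CUBIC)
cv2.imwrite('pics/scene0c.png',c)
E
```

```text
(no output)
```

View pics/top0c.png

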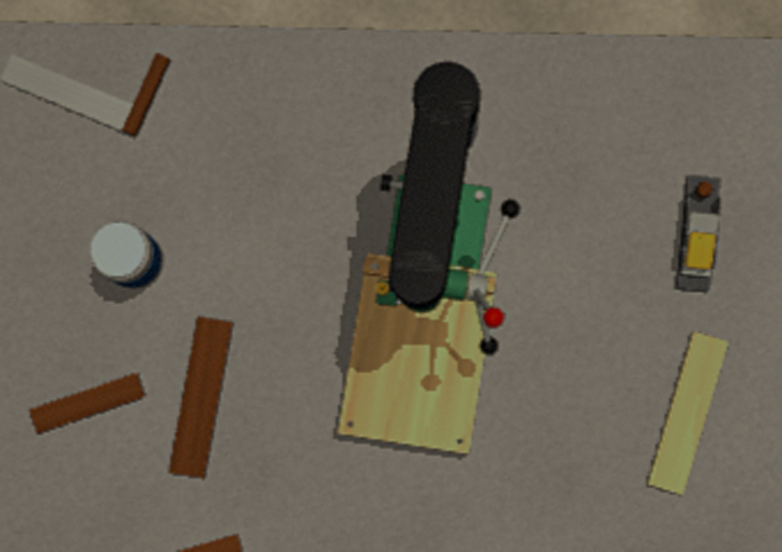

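View pics/scene0c.png

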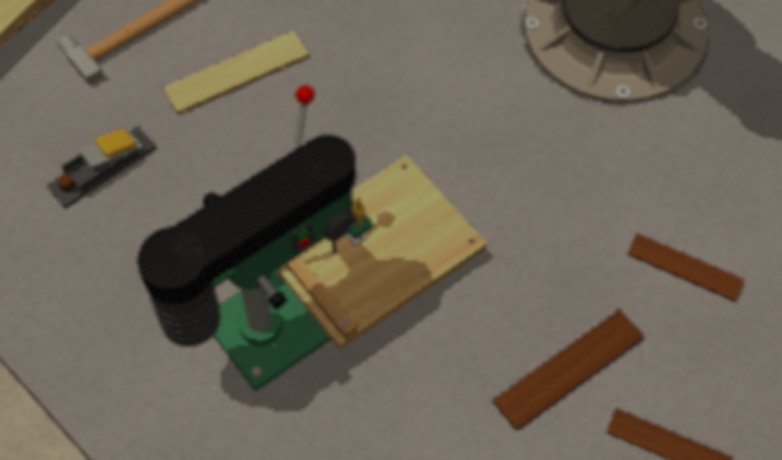

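Candidates for the blank: dark (207,252) at 220×50, dark (157,255) at 158×37, dark (200,324) at 158×37, and the saw handle (183,120). I choose (207,252). Candidates for the backing: pale (418,259) at 220×52, the plank pile (531,220), which is too big, and the drill table. I choose (418,259). Next I'll measure the drill pose.

```bash
python3 - <<'E'
from h import *
z=np.load('top0.npz');im=z['im'];info=r.camera_info('top')
z2=np.load('scene0.npz');im2=z2['im'];info2=r.camera_info('scene')
# close crops of chosen boards and table
def crop(im,x0,y0,x1,y1,f): return cv2.resize(im[y0:y1,x0:x1,::-1],None,fx=f,fy=f,interpolation=cv2.INTER_CUBIC)
a=crop(im,140,205,240,345,4);b=crop(im,380,205,480,345,4)
cv2.imwrite('pics/cropboards.png',np.hstack([a[:560],b[:560]]))
t=crop(im,255,180,355,290,5); cv2.imwrite('pics/croptable.png',t)
t=crop(im2,270,180,400,330,4); cv2.imwrite('pics/croptable_s.png',t)
# red knob two views
def redc(im):
    hsv=cv2.cvtColor(im,cv2.COLOR_RGB2HSV)
    m=((hsv[:,:,0]<6)|(hsv[:,:,0]>174))&(hsv[:,:,1]>200)&(hsv[:,:,2]>60)
    n,l,st,ce=cv2.connectedComponentsWithStats(m.astype(np.uint8))
    return [(ce[i].round(2).tolist(),st[i].tolist()) for i in range(1,n) if st[i,4]>15]
print(redc(im));print(redc(im2))
E
```

```text
[([68.45, 187.61], [67, 184, 4, 8, 31]), ([57.67, 193.33], [56, 190, 4, 8, 27]), ([334.25, 217.62], [331, 214, 8, 8, 52]), ([71.81, 282.19], [69, 278, 6, 9, 48]), ([54.05, 288.09], [52, 284, 5, 9, 44])]
[([292.08, 200.56], [289, 198, 7, 7, 36]), ([544.38, 377.1], [540, 373, 9, 9, 50]), ([536.65, 385.81], [534, 382, 6, 8, 26]), ([566.04, 385.98], [561, 382, 10, 9, 51]), ([557.22, 394.67], [554, 392, 7, 6, 27]), ([485.23, 467.06], [478, 460, 14, 15, 78]), ([500.07, 470.43], [493, 464, 14, 14, 74])]
```

View pics/cropboards.png

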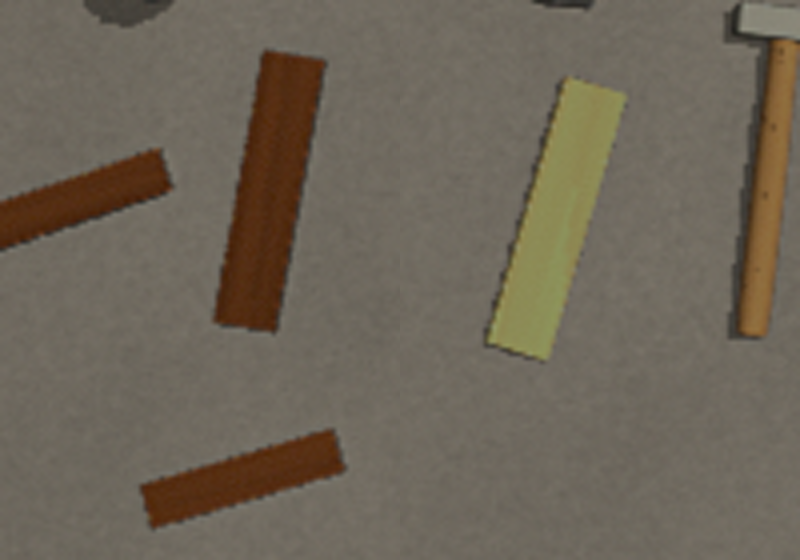

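View pics/croptable.png

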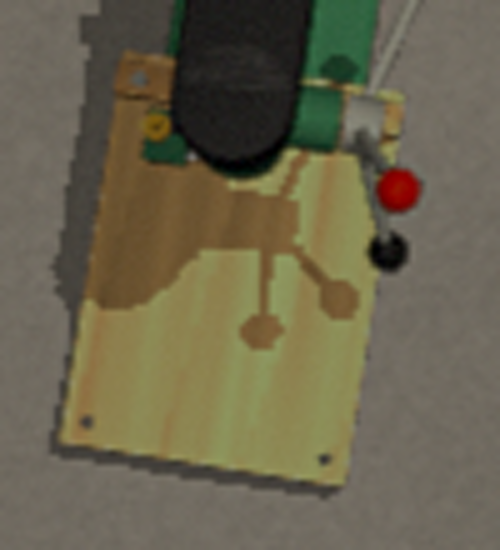

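View pics/croptable_s.png

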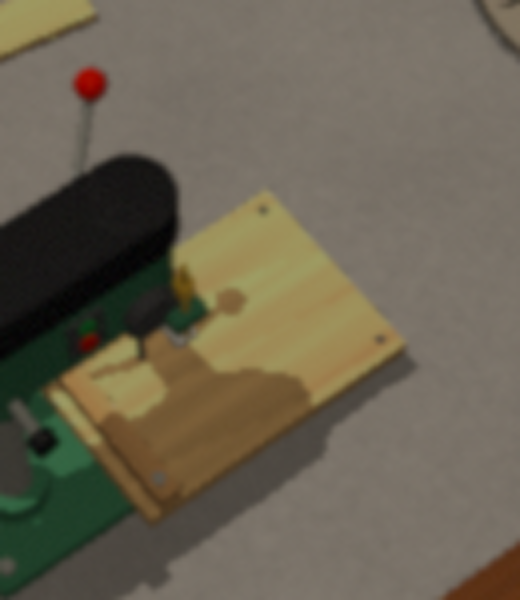

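```bash
python3 - <<'E'
from h import *
z=np.load('top0.npz');im=z['im'];info=r.camera_info('top')
z2=np.load('scene0.npz');im2=z2['im'];info2=r.camera_info('scene')
print('cams',ray(info,0,0)[0].round(3),ray(info2,0,0)[0].round(3))
hsv=cv2.cvtColor(im,cv2.COLOR_RGB2HSV)
sat=((hsv[:,:,1]>70)&(hsv[:,:,2]>40)).astype(np.uint8)
n,l,st,ce=cv2.connectedComponentsWithStats(sat)
m=(l==l[262,300]).astype(np.uint8)
cs,_=cv2.findContours(m,cv2.RETR_EXTERNAL,cv2.CHAIN_APPROX_NONE)
c=max(cs,key=cv2.contourArea)[:,0,:].astype(float)
P=np.array([onplane(info,u,v,0.038)[:2] for u,v in c])
def fit(sel):
    q=P[sel].astype(np.float32); vx,vy,x0,y0=cv2.fitLine(q,cv2.DIST_HUBER,0,0.01,0.01).ravel()
    d=np.abs((q[:,0]-x0)*vy-(q[:,1]-y0)*vx)
    return np.array([vx,vy]),np.array([x0,y0]),d.max(),sel.sum()
u,v=c.T
front=(u>271)&(u<320)&(v>265)
left=(u<285)&(v>220)&(v<264)
right=(u>318)&(v>240)&(v<272)
for nm,s in dict(front=front,left=left,right=right).items():
    dr,p0,e,k=fit(s); a=np.degrees(np.arctan2(dr[1],dr[0])); print(nm,'ang',a.round(2),'p',p0.round(4),'maxres',e.round(4),k)
# red knob triangulation
def tri(p1,p2):
    c1,d1=ray(info,*p1);c2,d2=ray(info2,*p2);d1/=np.linalg.norm(d1);d2/=np.linalg.norm(d2)
    A=np.stack([d1,-d2],1);s=np.linalg.lstsq(A,c2-c1,rcond=None)[0]
    a=c1+s[0]*d1;b=c2+s[1]*d2;return (a+b)/2,np.linalg.norm(a-b)
print('red',tri((334.25,217.62),(292.08,200.56)))
# black low knob ; crop (388,252)/5
print('blk low from top at z .139', onplane(info,255+388/5,180+252/5,0.139))
E
```

```text
cams [ 0.381 -0.044  1.903] [1.139 0.665 1.667]
front ang 82.73 p [0.4203 0.0414] maxres 0.0017 48
left ang -7.56 p [0.513  0.1221] maxres 0.0021 43
right ang -7.66 p [ 0.4741 -0.0529] maxres 0.0027 31
red (array([ 0.56188284, -0.06938078,  0.32080019]), np.float64(0.0017978202759352992))
blk low from top at z .139 [ 0.54526388 -0.0691158   0.139     ]
```

The crops confirm both choices: full-size dark board and full-size pale board. The table fit gives bed ≈ (0.6085, 0.0195) and yaw ≈ −7.5°. The red knob this predicts, (0.562,−0.069,0.320), matches the triangulated (0.562,−0.069,0.321). Backing: centre (0.474,−0.344), yaw −15.7°. I'm moving toward it, high over the drill.

{"op": "jog_arm", "data": {
  "motion": [
    {"dx": 0.024,"dy": -0.0295,"dz": 0.012,"jaw": 1},
    {"dx": 0.048,"dy": -0.059,"dz": 0.024,"jaw": 1},
    {"dx": 0.072,"dy": -0.0885,"dz": 0.036,"jaw": 1},
    {"dx": 0.096,"dy": -0.118,"dz": 0.048,"jaw": 1},
    {"dx": 0.12,"dy": -0.1475,"dz": 0.06,"jaw": 1},
    {"dx": 0.144,"dy": -0.177,"dz": 0.072,"jaw": 1},
    {"dx": 0.168,"dy": -0.2065,"dz": 0.084,"jaw": 1},
    {"dx": 0.192,"dy": -0.236,"dz": 0.096,"jaw": 1},
    {"dx": 0.216,"dy": -0.2655,"dz": 0.108,"jaw": 1},
    {"dx": 0.24,"dy": -0.295,"dz": 0.12,"jaw": 1}
  ],
  "squeeze": 40
}}

```text
validation failed for argument at $.mo...
```

{"op": "jog_arm", "data": {
  "motion": [
    {"dx": 0.024,"dy": -0.0295,"dz": 0.012,"wx": 0.0,"wy": 0.0,"wz": 0.0,"jaw": 1.0},
    {"dx": 0.048,"dy": -0.059,"dz": 0.024,"wx": 0.0,"wy": 0.0,"wz": 0.0,"jaw": 1.0},
    {"dx": 0.072,"dy": -0.0885,"dz": 0.036,"wx": 0.0,"wy": 0.0,"wz": 0.0,"jaw": 1.0},
    {"dx": 0.096,"dy": -0.118,"dz": 0.048,"wx": 0.0,"wy": 0.0,"wz": 0.0,"jaw": 1.0},
    {"dx": 0.12,"dy": -0.1475,"dz": 0.06,"wx": 0.0,"wy": 0.0,"wz": 0.0,"jaw": 1.0},
    {"dx": 0.144,"dy": -0.177,"dz": 0.072,"wx": 0.0,"wy": 0.0,"wz": 0.0,"jaw": 1.0},
    {"dx": 0.168,"dy": -0.2065,"dz": 0.084,"wx": 0.0,"wy": 0.0,"wz": 0.0,"jaw": 1.0},
    {"dx": 0.192,"dy": -0.236,"dz": 0.096,"wx": 0.0,"wy": 0.0,"wz": 0.0,"jaw": 1.0},
    {"dx": 0.216,"dy": -0.2655,"dz": 0.108,"wx": 0.0,"wy": 0.0,"wz": 0.0,"jaw": 1.0},
    {"dx": 0.24,"dy": -0.295,"dz": 0.12,"wx": 0.0,"wy": 0.0,"wz": 0.0,"jaw": 1.0}
  ],
  "squeeze": 40
}}

```text
clock: 0.93
position: [0.4109, 0.3563, 0.3768]
eef_rot: [-180.0, -0.0, 165.4]
ft_force: [0.5, 1.2, 0.5]
gripper_width: 0.0854
```

{"op": "jog_arm", "data": {
  "motion": [
    {"dx": 0.012,"dy": -0.036,"dz": 0.012,"wx": 0,"wy": 0,"wz": 0,"jaw": 1},
    {"dx": 0.024,"dy": -0.072,"dz": 0.024,"wx": 0,"wy": 0,"wz": 0,"jaw": 1},
    {"dx": 0.036,"dy": -0.108,"dz": 0.036,"wx": 0,"wy": 0,"wz": 0,"jaw": 1},
    {"dx": 0.048,"dy": -0.144,"dz": 0.048,"wx": 0,"wy": 0,"wz": 0,"jaw": 1},
    {"dx": 0.056,"dy": -0.182,"dz": 0.054,"wx": 0,"wy": 0,"wz": 0,"jaw": 1},
    {"dx": 0.06,"dy": -0.222,"dz": 0.054,"wx": 0,"wy": 0,"wz": 0,"jaw": 1},
    {"dx": 0.06,"dy": -0.262,"dz": 0.054,"wx": 0,"wy": 0,"wz": 0,"jaw": 1},
    {"dx": 0.06,"dy": -0.302,"dz": 0.054,"wx": 0,"wy": 0,"wz": 0,"jaw": 1},
    {"dx": 0.06,"dy": -0.342,"dz": 0.054,"wx": 0,"wy": 0,"wz": 0,"jaw": 1},
    {"dx": 0.06,"dy": -0.382,"dz": 0.054,"wx": 0,"wy": 0,"wz": 0,"jaw": 1}
  ],
  "squeeze": 40
}}

```text
clock: 1.77
position: [0.4695, -0.0259, 0.4302]
eef_rot: [180.0, -0.0, 165.4]
ft_force: [1.1, 0.1, 0.9]
gripper_width: 0.085
```

{"op": "jog_arm", "data": {
  "motion": [
    {"dx": -0.003,"dy": -0.04,"dz": 0,"wx": 0,"wy": 0,"wz": 0,"jaw": 1},
    {"dx": -0.006,"dy": -0.08,"dz": 0,"wx": 0,"wy": 0,"wz": -0.5,"jaw": 1},
    {"dx": -0.009,"dy": -0.12,"dz": 0,"wx": 0,"wy": 0,"wz": -1.1,"jaw": 1},
    {"dx": -0.012,"dy": -0.16,"dz": 0,"wx": 0,"wy": 0,"wz": -1.1,"jaw": 1},
    {"dx": -0.015,"dy": -0.185,"dz": -0.032,"wx": 0,"wy": 0,"wz": -1.1,"jaw": 1},
    {"dx": -0.018,"dy": -0.21,"dz": -0.064,"wx": 0,"wy": 0,"wz": -1.1,"jaw": 1},
    {"dx": -0.021,"dy": -0.235,"dz": -0.096,"wx": 0,"wy": 0,"wz": -1.1,"jaw": 1},
    {"dx": -0.024,"dy": -0.26,"dz": -0.128,"wx": 0,"wy": 0,"wz": -1.1,"jaw": 1},
    {"dx": -0.027,"dy": -0.285,"dz": -0.16,"wx": 0,"wy": 0,"wz": -1.1,"jaw": 1},
    {"dx": -0.03,"dy": -0.31,"dz": -0.192,"wx": 0,"wy": 0,"wz": -1.1,"jaw": 1}
  ],
  "squeeze": 40
}}

```text
clock: 2.6
position: [0.4397, -0.3349, 0.2364]
eef_rot: [-180.0, -0.0, 164.3]
ft_force: [1.5, 0.6, 1.0]
gripper_width: 0.0853
```

```bash
python3 - <<'E'
from h import *
o=r.get_obs(); im,d=r.read_camera('wrist'); print(o['clock'],o['position'],o['eef_rot'],o['q'].round(1))
cv2.imwrite('pics/w1.png',im[:,:,::-1])
info=wristinfo(o)
hsv=cv2.cvtColor(im,cv2.COLOR_RGB2HSV)
m=((hsv[:,:,1]>70)&(hsv[:,:,2]>40)&(hsv[:,:,0]>20)&(hsv[:,:,0]<36)).astype(np.uint8)
n,l,st,ce=cv2.connectedComponentsWithStats(m)
for i in range(1,n):
    if st[i,4]>800:
        rc=rectpts(info,l==i,0.012); print(ce[i].round(),st[i],np.round(rc[0],1),np.round(rc[1],1),round(rc[2],2))
E
```

```text
2.6 [ 0.4396684  -0.33488271  0.23642974] [-1.79977321e+02 -2.03210409e-02  1.64318855e+02] [-10.9  19.8  51.8 111.2 -18.3  57.6 123.5]
[320. 256.] [ 290  116   56  224 6380] [ 472.6 -347.1] [ 49.4 217.4] 74.44
```

View w1.

View pics/w1.png

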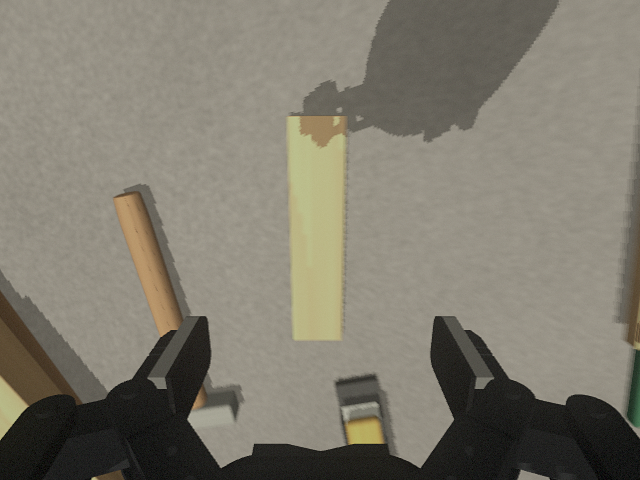

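{"op": "jog_arm", "data": {
  "motion": [
    {"dx": 0,"dy": -0.0025,"dz": -0.04,"wx": 0,"wy": 0,"wz": 0.1,"jaw": 1},
    {"dx": 0,"dy": -0.0025,"dz": -0.08,"wx": 0,"wy": 0,"wz": 0.1,"jaw": 1},
    {"dx": 0,"dy": -0.0025,"dz": -0.12,"wx": 0,"wy": 0,"wz": 0.1,"jaw": 1},
    {"dx": 0,"dy": -0.0025,"dz": -0.16,"wx": 0,"wy": 0,"wz": 0.1,"jaw": 1},
    {"dx": 0,"dy": -0.0025,"dz": -0.19,"wx": 0,"wy": 0,"wz": 0.1,"jaw": 1},
    {"dx": 0,"dy": -0.0025,"dz": -0.208,"wx": 0,"wy": 0,"wz": 0.1,"jaw": 0.9},
    {"dx": 0,"dy": -0.0025,"dz": -0.214,"wx": 0,"wy": 0,"wz": 0.1,"jaw": 0.7},
    {"dx": 0,"dy": -0.0025,"dz": -0.214,"wx": 0,"wy": 0,"wz": 0.1,"jaw": 0.4},
    {"dx": 0,"dy": -0.0025,"dz": -0.214,"wx": 0,"wy": 0,"wz": 0.1,"jaw": 0.3},
    {"dx": 0,"dy": -0.0025,"dz": -0.214,"wx": 0,"wy": 0,"wz": 0.1,"jaw": 0.3}
  ],
  "squeeze": 40
}}

```text
clock: 3.48
position: [0.4408, -0.3368, 0.0257]
eef_rot: [-180.0, 0.1, 164.4]
ft_force: [-0.4, 0.8, -0.9]
gripper_width: 0.049
```

```bash
python3 - <<'E'
from h import *
o=r.get_obs(); im,d=r.read_camera('wrist'); print(o['clock'],o['position'],o['eef_rot'],o['ft_force'],o['gripper_width'])
cv2.imwrite('pics/w2.png',im[:,:,::-1])
E
```

```text
3.4833 [ 0.44080405 -0.33679375  0.02567493] [-1.79976271e+02  1.04149967e-01  1.64397530e+02] [-0.3556211   0.80997012 -0.94062958] 0.04899826680800832
```

View pics/w2.png

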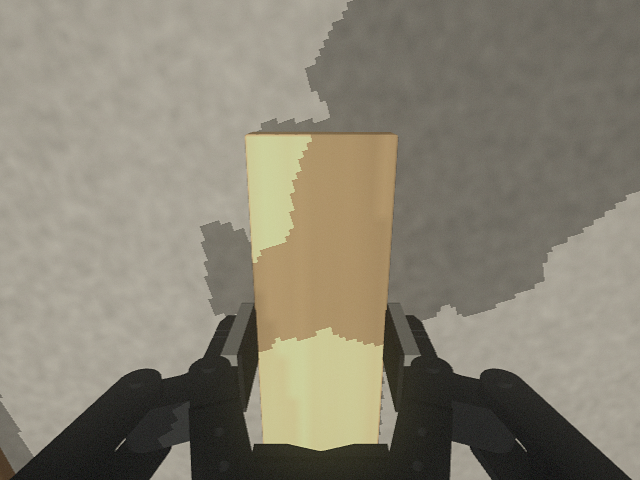

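{"op": "jog_arm", "data": {
  "motion": [
    {"dx": 0,"dy": 0,"dz": 0.02,"wx": 0,"wy": 0,"wz": 0,"jaw": 0.3},
    {"dx": 0,"dy": 0,"dz": 0.05,"wx": 0,"wy": 0,"wz": 0,"jaw": 0.3},
    {"dx": 0.003,"dy": 0.03,"dz": 0.052,"wx": 0,"wy": 0,"wz": 2.7,"jaw": 0.3},
    {"dx": 0.006,"dy": 0.07,"dz": 0.052,"wx": 0,"wy": 0,"wz": 5.4,"jaw": 0.3},
    {"dx": 0.009,"dy": 0.11,"dz": 0.052,"wx": 0,"wy": 0,"wz": 8.1,"jaw": 0.3},
    {"dx": 0.013,"dy": 0.15,"dz": 0.052,"wx": 0,"wy": 0,"wz": 8.1,"jaw": 0.3},
    {"dx": 0.016,"dy": 0.185,"dz": 0.052,"wx": 0,"wy": 0,"wz": 8.1,"jaw": 0.3},
    {"dx": 0.017,"dy": 0.205,"dz": 0.052,"wx": 0,"wy": 0,"wz": 8.1,"jaw": 0.3},
    {"dx": 0.019,"dy": 0.22,"dz": 0.052,"wx": 0,"wy": 0,"wz": 8.1,"jaw": 0.3},
    {"dx": 0.02,"dy": 0.23,"dz": 0.052,"wx": 0,"wy": 0,"wz": 8.1,"jaw": 0.3}
  ],
  "squeeze": 40
}}

```text
clock: 4.37
position: [0.4609, -0.1041, 0.0772]
eef_rot: [179.9, 0.1, 172.6]
ft_force: [0.2, -0.0, -1.1]
gripper_width: 0.0488
```

```bash
python3 - <<'E'
from h import *
o=r.get_obs(); im,d=r.read_camera('wrist'); print(o['clock'],o['position'],o['eef_rot'],o['ft_force'],o['gripper_width'],o['q'].round(1))
cv2.imwrite('pics/w3.png',im[:,:,::-1])
im,d=r.read_camera('scene'); cv2.imwrite('pics/s3.png',cv2.resize(im[140:380,160:480,::-1],None,fx=2.4,fy=2.4,interpolation=cv2.INTER_CUBIC))
yaw=np.radians(-7.5);X=np.array([np.cos(yaw),np.sin(yaw)]);Y=np.array([-np.sin(yaw),np.cos(yaw)])
b=np.array([.6085,.0195]);p=o['position'][:2]-b;print('drill frame',p@X,p@Y)
E
```

```text
4.3667 [ 0.46091399 -0.10409025  0.07721548] [1.79930275e+02 8.92640289e-02 1.72644930e+02] [ 0.16189551 -0.031593   -1.05587097] 0.048826677203812605 [-28.4  26.1  40.9 127.7 -29.7  35.7 116.9]
drill frame -0.1301916286423998 -0.141796761775022
```

View pics/w3.png

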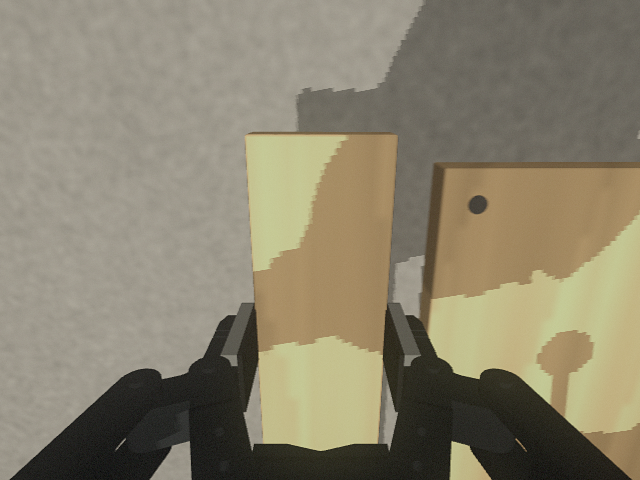

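View pics/s3.png

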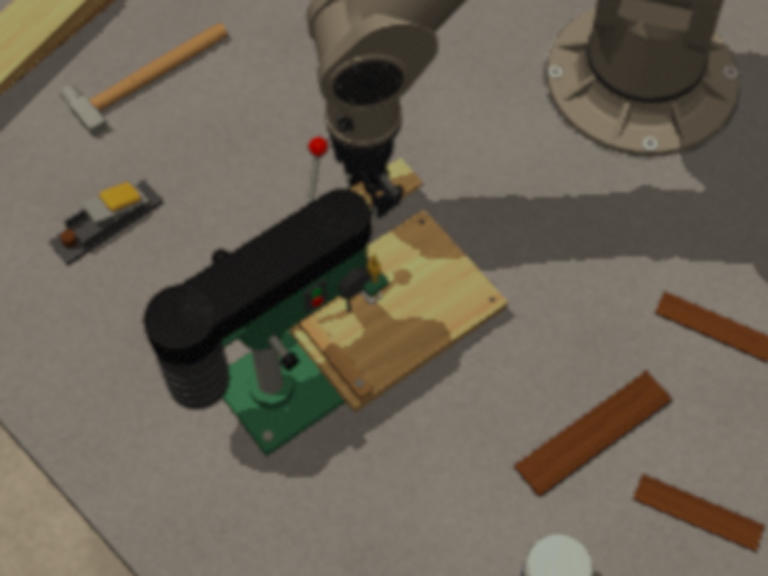

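Backing gripped and level. The red knob is clear of the wrist, at (317,147) in the crop. The wrist image shows the table's front-right corner near (437,165), so I'll use it to check the drill pose in the arm's own frame.

```bash
python3 - <<'E'
from h import *
im=cv2.imread('pics/w3.png')
c=cv2.resize(im[145:225,415:515],None,fx=7,fy=7,interpolation=cv2.INTER_NEAREST)
cv2.imwrite('pics/w3c.png',c)
g=cv2.cvtColor(im,cv2.COLOR_BGR2HSV)
print('col 560 rows150-180 V',g[150:182,560,2].tolist(), 'S',g[150:182,560,1].tolist())
print('row 280 cols 415-450 V',g[280,415:450,2].tolist(),'S',g[280,415:450,1].tolist())
print('row 320 cols V',g[320,415:450,2].tolist(),'S',g[320,415:450,1].tolist())
E
```

```text
col 560 rows150-180 V [110, 113, 111, 112, 115, 114, 114, 116, 119, 117, 118, 115, 108, 108, 112, 114, 111, 107, 150, 154, 159, 159, 160, 160, 163, 160, 160, 161, 161, 161, 160, 158] S [30, 34, 32, 34, 33, 31, 34, 35, 30, 31, 32, 31, 118, 113, 102, 103, 106, 114, 102, 111, 106, 104, 100, 100, 100, 104, 104, 105, 100, 101, 102, 107]
row 280 cols 415-450 V [160, 161, 161, 162, 161, 157, 139, 117, 93, 84, 84, 84, 84, 80, 83, 86, 90, 96, 117, 138, 150, 155, 159, 159, 159, 159, 162, 161, 162, 163, 164, 166, 167, 164, 165] S [30, 30, 30, 28, 30, 28, 35, 46, 82, 106, 115, 100, 109, 115, 108, 104, 105, 112, 109, 105, 109, 102, 103, 101, 103, 103, 104, 101, 104, 99, 100, 101, 99, 104, 100]
row 320 cols V [50, 50, 47, 44, 61, 96, 103, 102, 102, 103, 104, 106, 107, 137, 168, 188, 197, 196, 195, 195, 196, 197, 195, 194, 195, 195, 197, 197, 195, 196, 194, 195, 195, 196, 195] S [77, 66, 76, 64, 88, 98, 109, 108, 105, 106, 105, 99, 112, 104, 96, 83, 74, 66, 65, 67, 66, 66, 71, 71, 68, 69, 69, 69, 69, 70, 71, 72, 73, 73, 73]
```

View pics/w3c.png

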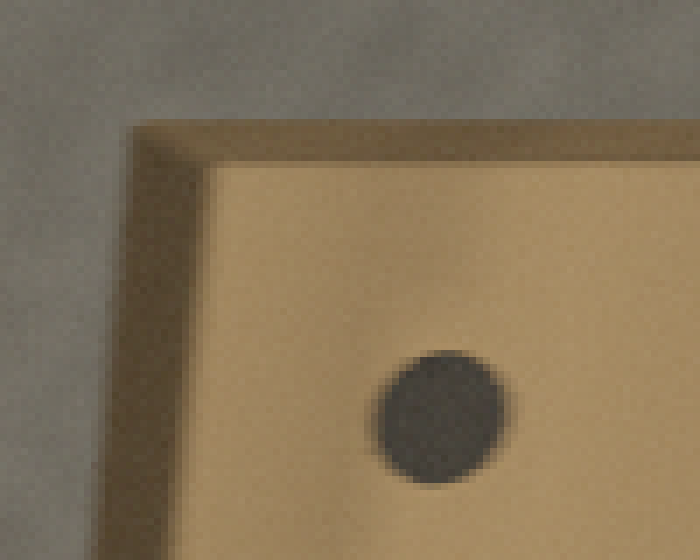

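```bash
python3 - <<'E'
from h import *
o=r.get_obs(); info=wristinfo(o); T=o['position']
pts={'corner':(444.7,167.6),'r280':(433.3,280),'r320':(428.7,320),'f560':(560,167.6),'f630':(630,167.6)}
W={k:onplane(info,*p,0.038) for k,p in pts.items()}
for k,v in W.items(): print(k,v.round(4))
a=W['r320']-W['corner'];print('side ang',np.degrees(np.arctan2(a[1],a[0])))
a=W['f630']-W['corner'];print('front ang',np.degrees(np.arctan2(a[1],a[0])))
yaw=np.radians(-7.5);X=np.array([np.cos(yaw),np.sin(yaw)]);Y=np.array([-np.sin(yaw),np.cos(yaw)])
for k in W: 
    p=W[k][:2]-[.6085,.0195]; print(k,'drill',(p@X*1000).round(1),(p@Y*1000).round(1))
# held board: near end and edges at its top height
zt=T[2]-0.0257+0.012
for p in [(246,134),(397,134),(322,134)]:
    q=onplane(info,*p,zt)-T; print('near end rel TCP drill', (q[:2]@X*1000).round(1),(q[:2]@Y*1000).round(1))
E
```

```text
corner [ 0.4085 -0.0476  0.038 ]
r280 [ 0.4577 -0.0538  0.038 ]
r320 [ 0.4777 -0.0566  0.038 ]
f560 [ 0.4144 -0.0017  0.038 ]
f630 [0.4181 0.0261 0.038 ]
side ang -7.4120341526231375
front ang 82.62104365050136
corner drill -189.5 -92.6
r280 drill -140.0 -92.3
r320 drill -119.7 -92.5
f560 drill -189.6 -46.3
f630 drill -189.7 -18.3
near end rel TCP drill -74.1 -24.4
near end rel TCP drill -74.2 25.1
near end rel TCP drill -74.2 0.5
```

{"op": "jog_arm", "data": {
  "motion": [
    {"dx": 0.002,"dy": 0.015,"dz": 0,"wx": 0,"wy": 0,"wz": 0,"jaw": 0.3},
    {"dx": 0.0053,"dy": 0.04,"dz": 0,"wx": 0,"wy": 0,"wz": 0,"jaw": 0.3},
    {"dx": 0.0086,"dy": 0.065,"dz": 0,"wx": 0,"wy": 0,"wz": 0,"jaw": 0.3},
    {"dx": 0.012,"dy": 0.09,"dz": 0,"wx": 0,"wy": 0,"wz": 0,"jaw": 0.3},
    {"dx": 0.015,"dy": 0.113,"dz": 0,"wx": 0,"wy": 0,"wz": 0,"jaw": 0.3},
    {"dx": 0.017,"dy": 0.13,"dz": 0,"wx": 0,"wy": 0,"wz": 0,"jaw": 0.3},
    {"dx": 0.0182,"dy": 0.138,"dz": 0,"wx": 0,"wy": 0,"wz": 0,"jaw": 0.3},
    {"dx": 0.0183,"dy": 0.139,"dz": 0,"wx": 0,"wy": 0,"wz": 0,"jaw": 0.3},
    {"dx": 0.0183,"dy": 0.139,"dz": 0,"wx": 0,"wy": 0,"wz": 0,"jaw": 0.3},
    {"dx": 0.0183,"dy": 0.139,"dz": 0,"wx": 0,"wy": 0,"wz": 0,"jaw": 0.3}
  ],
  "squeeze": 40
}}

```text
clock: 5.3
position: [0.4784, 0.0311, 0.0765]
eef_rot: [-180.0, 0.0, 172.4]
ft_force: [0.3, -0.2, -0.1]
gripper_width: 0.049
```

```bash
python3 - <<'E'
from h import *
o=r.get_obs(); im,d=r.read_camera('wrist'); print(o['clock'],o['position'],o['eef_rot'],o['ft_force'],o['gripper_width'],o['q'].round(1))
cv2.imwrite('pics/w4.png',im[:,:,::-1]); np.savez('w4.npz',im=im,d=d,**{k:o[k] for k in ('position','eef_rot')})
yaw=np.radians(-7.5);X=np.array([np.cos(yaw),np.sin(yaw)]);Y=np.array([-np.sin(yaw),np.cos(yaw)])
b=np.array([.6085,.0195]);p=o['position'][:2]-b;print('drill frame',p@X,p@Y)
E
```

```text
5.3 [0.47840951 0.03111321 0.07647306] [-1.79980111e+02  1.46582614e-02  1.72398016e+02] [ 0.2890383  -0.20317693 -0.12135012] 0.04901063530383971 [-45.   27.   41.4 126.8 -30.4  36.2 100.9]
drill frame -0.13049337796161786 -0.0054663585431725704
```

View pics/w4.png

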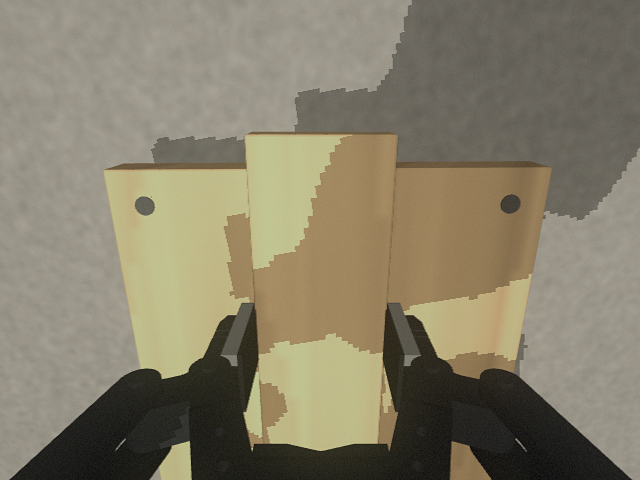

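```bash
cat > edges.py <<'E'
from h import *
def meas(f,zt_table=0.038,board_h=0.012,off=0.0257,rows=range(176,270,4)):
    z=np.load(f);im=z['im'];o={k:z[k] for k in('position','eef_rot')};info=wristinfo(o);T=o['position']
    g=cv2.GaussianBlur(cv2.cvtColor(im,cv2.COLOR_RGB2LAB).astype(np.float32),(3,3),0)
    return im,g,info,T
E
python3 - <<'E'
from edges import *
im,g,info,T=meas('w4.npz')
hsv=cv2.cvtColor(im,cv2.COLOR_RGB2HSV)
for row in (180,220,260):
    for a,b in ((100,135),(240,262),(385,402),(525,555)):
        print(row,a,'V',hsv[row,a:b,2].tolist(),'S',hsv[row,a:b,1].tolist())
E
```

```text
180 100 V [158, 157, 158, 158, 166, 187, 191, 192, 191, 191, 191, 192, 193, 192, 192, 191, 192, 190, 191, 191, 192, 190, 190, 192, 191, 192, 191, 190, 190, 189, 191, 191, 191, 192, 191] S [29, 29, 26, 24, 40, 78, 71, 68, 71, 69, 71, 70, 70, 72, 72, 73, 76, 74, 75, 77, 74, 76, 79, 80, 79, 80, 80, 82, 81, 82, 83, 79, 80, 81, 81]
180 240 V [192, 194, 192, 191, 192, 193, 187, 174, 193, 193, 195, 193, 191, 194, 192, 193, 192, 194, 195, 194, 193, 195] S [69, 70, 69, 69, 68, 70, 72, 84, 83, 71, 67, 69, 69, 67, 66, 66, 65, 64, 65, 67, 65, 67]
180 385 V [164, 165, 163, 163, 161, 161, 162, 160, 154, 138, 126, 150, 153, 153, 151, 156, 153] S [104, 104, 105, 102, 105, 106, 104, 107, 108, 107, 109, 105, 102, 103, 103, 108, 102]
180 525 V [130, 135, 137, 137, 134, 136, 136, 138, 139, 143, 144, 146, 148, 149, 153, 153, 154, 150, 151, 151, 149, 148, 148, 146, 133, 106, 105, 105, 107, 105] S [106, 106, 108, 104, 107, 103, 107, 107, 105, 107, 108, 107, 105, 106, 105, 102, 101, 104, 105, 103, 106, 103, 105, 108, 102, 41, 32, 36, 38, 32]
220 100 V [161, 161, 164, 166, 164, 166, 160, 160, 157, 158, 155, 
[... 1296 characters left out ...]
]
260 240 V [160, 160, 158, 158, 160, 158, 162, 160, 160, 157, 158, 165, 183, 194, 193, 193, 192, 195, 193, 194, 193, 193] S [100, 102, 103, 103, 99, 103, 102, 102, 102, 106, 107, 107, 95, 76, 66, 69, 69, 65, 67, 66, 67, 66]
260 385 V [156, 156, 157, 152, 144, 138, 156, 153, 152, 152, 153, 151, 154, 153, 151, 153, 153] S [103, 103, 101, 107, 104, 105, 106, 105, 104, 106, 108, 108, 104, 103, 106, 105, 105]
260 525 V [153, 153, 154, 152, 154, 152, 151, 147, 148, 141, 147, 154, 155, 154, 158, 158, 158, 157, 159, 156, 156, 155, 155, 152, 155, 155, 152, 153, 154, 151] S [98, 105, 103, 101, 103, 102, 101, 104, 107, 85, 40, 28, 28, 31, 29, 29, 31, 29, 29, 29, 33, 33, 31, 32, 31, 33, 30, 27, 28, 32]
```

```bash
python3 - <<'E'
from edges import *
im,g,info,T=meas('w4.npz')
yaw=np.radians(-7.5);X=np.array([np.cos(yaw),np.sin(yaw)]);Y=np.array([-np.sin(yaw),np.cos(yaw)])
def rel(p,z): q=(onplane(info,*p,z)-T)[:2]; return np.array([q@X,q@Y])*1000
L=[rel(p,.038) for p in ((104.3,180),(111.9,220),(119.5,260))]
R=[rel(p,.038) for p in ((549.2,180),(541.7,220),(534.3,260))]
zt=T[2]-.0257+.012
BL=[rel(p,zt) for p in ((247.5,180),(249.7,220),(251.7,260))]
BR=[rel(p,zt) for p in ((395,180),(392.2,220),(389.9,260))]
for n,a in dict(L=L,R=R,BL=BL,BR=BR).items(): a=np.array(a); s=a[2]-a[0]; print(n,a.round(1).tolist(),'ang vs -7.5:',np.degrees(np.arctan2(s[1],s[0])).round(2))
print('table centre',(np.mean(L,0)+np.mean(R,0))[1]/2,'width',np.mean(R,0)[1]-np.mean(L,0)[1])
print('board centre',(np.mean(BL,0)+np.mean(BR,0))[1]/2,'width',np.mean(BR,0)[1]-np.mean(BL,0)[1])
for p in ((160,168),(200,167.3),(450,167),(500,167)): print('front',rel(p,.038))
print('near end',rel((322,134.5),zt))
E
```

```text
L [[-54.5, -87.2], [-37.7, -87.1], [-19.6, -87.0]] ang vs -7.5: 0.29
R [[-54.2, 92.7], [-37.3, 92.7], [-19.3, 92.8]] ang vs -7.5: 0.29
BL [[-59.1, -24.5], [-44.9, -24.7], [-29.7, -24.9]] ang vs -7.5: -0.64
BR [[-59.0, 25.7], [-44.8, 25.5], [-29.6, 25.6]] ang vs -7.5: -0.16
table centre 2.8161065748368586 width 179.85011307767127
board centre 0.4485836662862681 width 50.29137443262275
front [-59.32248552 -63.98287629]
front [-59.56825231 -47.92815641]
front [-59.48021765  52.05304249]
front [-59.43876578  72.02429061]
near end [-74.01019748   0.83396756]
```

In one wrist image, both table edges give a width of 179.9 mm with centre +2.8 mm from the TCP. The held board's centre is at +0.4 mm, so it needs about 2.4 mm to the left. The board's end needs about 14.5 mm forward to the fence. I'll lower to just above the table and go most of the way.

{"op": "jog_arm", "data": {
  "motion": [
    {"dx": 0.0003,"dy": 0.0024,"dz": -0.004,"wx": 0,"wy": 0,"wz": 0.25,"jaw": 0.3},
    {"dx": 0.0003,"dy": 0.0024,"dz": -0.008,"wx": 0,"wy": 0,"wz": 0.25,"jaw": 0.3},
    {"dx": 0.0003,"dy": 0.0024,"dz": -0.0115,"wx": 0,"wy": 0,"wz": 0.25,"jaw": 0.3},
    {"dx": 0.0023,"dy": 0.0021,"dz": -0.0115,"wx": 0,"wy": 0,"wz": 0.25,"jaw": 0.3},
    {"dx": 0.0053,"dy": 0.0018,"dz": -0.0115,"wx": 0,"wy": 0,"wz": 0.25,"jaw": 0.3},
    {"dx": 0.0083,"dy": 0.0014,"dz": -0.0115,"wx": 0,"wy": 0,"wz": 0.25,"jaw": 0.3},
    {"dx": 0.0103,"dy": 0.0011,"dz": -0.0115,"wx": 0,"wy": 0,"wz": 0.25,"jaw": 0.3},
    {"dx": 0.0122,"dy": 0.0009,"dz": -0.0115,"wx": 0,"wy": 0,"wz": 0.25,"jaw": 0.3},
    {"dx": 0.0122,"dy": 0.0009,"dz": -0.0115,"wx": 0,"wy": 0,"wz": 0.25,"jaw": 0.3},
    {"dx": 0.0122,"dy": 0.0009,"dz": -0.0115,"wx": 0,"wy": 0,"wz": 0.25,"jaw": 0.3}
  ],
  "squeeze": 40
}}

```text
clock: 6.18
position: [0.4907, 0.0336, 0.0648]
eef_rot: [-180.0, 0.0, 172.8]
ft_force: [1.0, 0.1, -1.6]
gripper_width: 0.049
```

```bash
python3 - <<'E'
from h import *
o=r.get_obs(); im,d=r.read_camera('wrist'); print(o['clock'],o['position'],o['eef_rot'],o['ft_force'],o['torque'],o['gripper_width'])
cv2.imwrite('pics/w5.png',im[:,:,::-1]); np.savez('w5.npz',im=im,d=d,**{k:o[k] for k in ('position','eef_rot')})
E
```

```text
6.1833 [0.49074628 0.03356962 0.0648376 ] [-1.79996495e+02  4.48272752e-03  1.72752620e+02] [ 1.02111794  0.07051868 -1.58078802] [-0.0565834   0.03783718  0.02264199] 0.049032820259248676
```

View pics/w5.png

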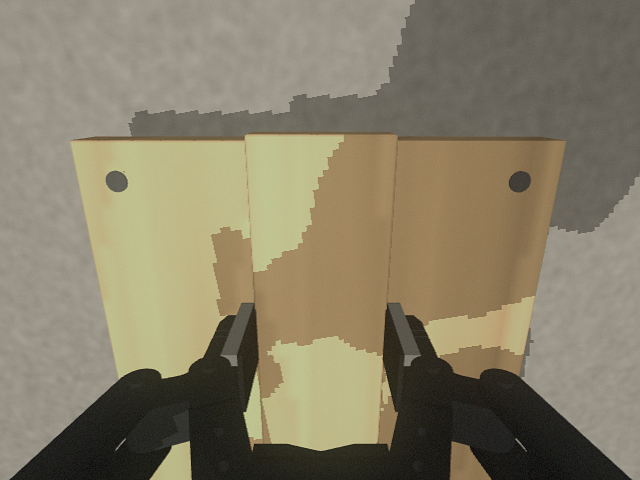

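```bash
cat >> edges.py <<'E'
def cross(a,th,lo,hi):
    """sub-pixel first crossing of th along 1-D a between lo and hi"""
    for i in range(lo,hi):
        if (a[i]-th)*(a[i+1]-th)<=0 and a[i]!=a[i+1]: return i+(th-a[i])/(a[i+1]-a[i])
    return np.nan
E
python3 - <<'E'
from edges import *
im,g,info,T=meas('w5.npz')
hsv=cv2.cvtColor(im,cv2.COLOR_RGB2HSV).astype(float)
S=hsv[:,:,1];V=hsv[:,:,2]
yaw=np.radians(-7.4);X=np.array([np.cos(yaw),np.sin(yaw)]);Y=np.array([-np.sin(yaw),np.cos(yaw)])
def rel(p,z): q=(onplane(info,*p,z)-T)[:2]; return np.array([q@X,q@Y])*1000
zt=T[2]-.0257+.012
tl=[];tr=[]
for row in range(150,270,10):
    l=cross(S[row],52,60,140); rr=640-1-cross(S[row][::-1],65,640-1-590,640-1-520)
    tl.append(rel((l,row),.038));tr.append(rel((rr,row),.038))
tl=np.array(tl);tr=np.array(tr)
print('L',tl[:,1].round(1),'R',tr[:,1].round(1))
print('centre',(np.nanmedian(tl[:,1])+np.nanmedian(tr[:,1]))/2,'width',np.nanmedian(tr[:,1])-np.nanmedian(tl[:,1]))
print('slopes',np.degrees(np.polyfit(tl[:,0],tl[:,1],1)[0]),np.degrees(np.polyfit(tr[:,0],tr[:,1],1)[0]))
for row in (150,180,220,260):
    print(row,V[row,240:258].astype(int).tolist(),V[row,385:402].astype(int).tolist())
for col in (160,200,440,500): print('front V',col,V[132:146,col].astype(int).tolist(),S[132:146,col].astype(int).tolist())
for col in (270,320,370): print('board end',col,V[126:142,col].astype(int).tolist(),S[126:142,col].astype(int).tolist())
E
```

```text
L [-91.1 -91.1 -91.1 -91.1 -91.1 -91.1 -91.1 -91.  -91.1 -91.1 -91.1 -91.1] R [89.  89.  89.  89.  89.1 89.  89.1 89.1 89.  88.9 88.9 89. ]
centre -1.0352921953545575 width 180.12168263502898
slopes -0.03848895415084496 -0.14336757822905769
150 [191, 191, 191, 192, 182, 159, 191, 193, 191, 191, 193, 192, 193, 192, 192, 193, 192, 194] [162, 163, 164, 163, 163, 162, 160, 162, 160, 159, 154, 136, 130, 155, 153, 154, 152]
180 [192, 192, 192, 193, 191, 193, 186, 171, 193, 193, 193, 192, 193, 193, 193, 192, 193, 192] [163, 162, 163, 163, 161, 164, 163, 159, 154, 140, 130, 152, 157, 152, 152, 154, 152]
220 [191, 194, 193, 193, 194, 193, 196, 197, 189, 171, 193, 192, 192, 193, 193, 192, 192, 193] [157, 158, 156, 156, 158, 156, 147, 143, 151, 154, 152, 154, 150, 153, 152, 153, 152]
260 [161, 162, 162, 160, 163, 163, 165, 165, 167, 165, 167, 171, 182, 191, 192, 193, 192, 193] [153, 156, 155, 152, 144, 137, 153, 152, 152, 151, 152, 154, 151, 154, 151, 151, 152]
front V 160 [110, 112, 110, 110, 111, 110, 112, 109, 134, 194, 192, 192, 192, 190] [37, 34, 32, 32, 71, 111, 102, 108, 107, 92, 76, 69,
[... 243 characters left out ...]
, 39, 35, 64, 115, 114, 109, 116, 103, 104, 103, 105, 101]
front V 500 [104, 106, 104, 106, 104, 102, 99, 103, 113, 148, 144, 146, 148, 147] [34, 38, 34, 34, 51, 110, 108, 104, 102, 105, 108, 107, 107, 104]
board end 270 [109, 109, 112, 113, 112, 115, 110, 116, 172, 193, 192, 195, 195, 194, 193, 195] [33, 35, 34, 36, 34, 47, 107, 103, 98, 85, 72, 65, 65, 66, 69, 67]
board end 320 [108, 110, 108, 111, 112, 109, 113, 111, 158, 194, 190, 192, 191, 191, 191, 192] [35, 32, 31, 37, 36, 49, 106, 106, 102, 95, 78, 69, 69, 69, 67, 69]
board end 370 [110, 110, 110, 112, 106, 111, 109, 108, 126, 154, 152, 155, 153, 154, 154, 156] [35, 35, 35, 30, 34, 34, 112, 113, 103, 99, 104, 102, 102, 104, 103, 103]
```

Now settled, the table centre is at −1.0 mm and the board at +0.45 mm, so it goes 1.5 mm right. The table yaw is −0.2° from the tool's. About 2.7 mm remain to the fence. I'll trim that, then push gently into the fence and watch the force.

{"op": "jog_arm", "data": {
  "motion": [
    {"dx": -0.0002,"dy": -0.0015,"dz": 0,"wx": 0,"wy": 0,"wz": -0.2,"jaw": 0.3},
    {"dx": -0.0002,"dy": -0.0015,"dz": 0,"wx": 0,"wy": 0,"wz": -0.2,"jaw": 0.3},
    {"dx": 0.0008,"dy": -0.0016,"dz": -0.0006,"wx": 0,"wy": 0,"wz": -0.2,"jaw": 0.3},
    {"dx": 0.0013,"dy": -0.0017,"dz": -0.0008,"wx": 0,"wy": 0,"wz": -0.2,"jaw": 0.3},
    {"dx": 0.0018,"dy": -0.0018,"dz": -0.0008,"wx": 0,"wy": 0,"wz": -0.2,"jaw": 0.3},
    {"dx": 0.0023,"dy": -0.0018,"dz": -0.0008,"wx": 0,"wy": 0,"wz": -0.2,"jaw": 0.3},
    {"dx": 0.0028,"dy": -0.0019,"dz": -0.0008,"wx": 0,"wy": 0,"wz": -0.2,"jaw": 0.3},
    {"dx": 0.0033,"dy": -0.002,"dz": -0.0008,"wx": 0,"wy": 0,"wz": -0.2,"jaw": 0.3},
    {"dx": 0.0033,"dy": -0.002,"dz": -0.0008,"wx": 0,"wy": 0,"wz": -0.2,"jaw": 0.3},
    {"dx": 0.0033,"dy": -0.002,"dz": -0.0008,"wx": 0,"wy": 0,"wz": -0.2,"jaw": 0.3}
  ],
  "squeeze": 40
}}

```text
clock: 7.07
position: [0.4936, 0.0316, 0.0639]
eef_rot: [-180.0, -0.0, 172.6]
ft_force: [-1.3, 0.9, -1.1]
gripper_width: 0.0488
```

```bash
cat > wm.py <<'E'
from edges import *
import sys
def run(tag,zb,yaw=-7.4):
    o=r.get_obs(); im,d=r.read_camera('wrist'); print(o['clock'].round(2),o['position'].round(4),o['eef_rot'].round(2),o['ft_force'].round(1),o['gripper_width'].round(4))
    cv2.imwrite(f'pics/{tag}.png',im[:,:,::-1]); np.savez(f'{tag}.npz',im=im,d=d,**{k:o[k] for k in ('position','eef_rot')})
E
python3 - <<'E'
from wm import *
run('w6',0)
im,g,info,T=meas('w6.npz')
hsv=cv2.cvtColor(im,cv2.COLOR_RGB2HSV).astype(float);S=hsv[:,:,1];V=hsv[:,:,2]
yaw=np.radians(-7.4);X=np.array([np.cos(yaw),np.sin(yaw)]);Y=np.array([-np.sin(yaw),np.cos(yaw)])
def rel(p,z): q=(onplane(info,*p,z)-T)[:2]; return np.array([q@X,q@Y])*1000
tl=[];tr=[]
for row in range(150,270,10):
    l=cross(S[row],52,50,140); rr=640-1-cross(S[row][::-1],65,640-1-600,640-1-520)
    tl.append(rel((l,row),.038));tr.append(rel((rr,row),.038))
tl=np.array(tl);tr=np.array(tr)
print('L',tl[:,1].round(1),'R',tr[:,1].round(1))
print('centre',(np.nanmedian(tl[:,1])+np.nanmedian(tr[:,1]))/2,'width',np.nanmedian(tr[:,1])-np.nanmedian(tl[:,1]))
zt=T[2]-.0257+.012
for col in (160,200,440,500):
    c=cross(V[:,col],130,130,150);print('front',col,c,rel((col,c),.038).round(1))
for col in (270,320,370):
    c=cross(V[:,col],135,128,145);print('bend',col,c,rel((col,c),zt).round(1))
E
```

```text
Traceback (most recent call last):
  File "wm.py", line 4, in run
    o=r.get_obs(); im,d=r.read_camera('wrist'); print(o['clock'].round(2),o['position'].round(4),o['eef_rot'].round(2),o['ft_force'].round(1),o['gripper_width'].round(4))
                                                      ^^^^^^^^^^^^^^^^
AttributeError: 'float' object has no attribute 'round'
```

```bash
sed -i "s/o\['clock'\].round(2)/round(float(o['clock']),2)/; s/o\['gripper_width'\].round(4)/round(float(o['gripper_width']),4)/" wm.py && cat >> wm.py <<'E'
def ana(tag,off=0.0257,zt_table=0.038,th=(52,65)):
    im,g,info,T=meas(tag+'.npz')
    hsv=cv2.cvtColor(im,cv2.COLOR_RGB2HSV).astype(float);S=hsv[:,:,1];V=hsv[:,:,2]
    yaw=np.radians(-7.4);X=np.array([np.cos(yaw),np.sin(yaw)]);Y=np.array([-np.sin(yaw),np.cos(yaw)])
    def rel(p,z): q=(onplane(info,*p,z)-T)[:2]; return np.array([q@X,q@Y])*1000
    tl=[];tr=[]
    for row in range(150,270,10):
        l=cross(S[row],th[0],40,140); rr=640-1-cross(S[row][::-1],th[1],640-1-610,640-1-520)
        tl.append(rel((l,row),zt_table));tr.append(rel((rr,row),zt_table))
    tl=np.array(tl);tr=np.array(tr)
    print('L',tl[:,1].round(1),'R',tr[:,1].round(1))
    print('centre',(np.nanmedian(tl[:,1])+np.nanmedian(tr[:,1]))/2,'width',np.nanmedian(tr[:,1])-np.nanmedian(tl[:,1]))
    zt=T[2]-off+.012
    for col in (160,200,440,500):
        c=cross(V[:,col],130,128,150);print('front',col,c,rel((col,c),zt_table).round(1))
    for col in (270,320,370):
        c=cross(V[:,col],135,128,145);print('bend',col,c,rel((col,c),zt).round(1))
E
python3 - <<'E'
from wm import *
run('w6',0); ana('w6')
E
```

```text
7.12 [0.4936 0.0316 0.0639] [-1.7999e+02 -4.0000e-02  1.7255e+02] [-1.7  0.5 -0.9] 0.0489
L [-89.5 -89.5 -89.6 -89.5 -89.5 -89.5 -89.6 -89.6 -89.6 -89.6 -89.5 -89.5] R [90.6 90.6 90.6 90.6 90.6 90.6 90.6 90.6 90.5 90.5 90.5 90.6]
centre 0.519210319661326 width 180.13370263235956
front 160 131.34246575342465 [-74.3 -57.1]
front 200 131.29166666666666 [-74.3 -42.8]
front 440 130.8709677419355 [-74.3  42.9]
front 500 130.88235294117646 [-74.3  64.3]
bend 270 133.26666666666668 [-74.4 -16.3]
bend 320 133.46428571428572 [-74.3   0.1]
bend 370 134.22727272727272 [-74.1  16.5]
```

The board is centred to about 0.1 mm and its front end is flush with the table edge, which means it's at the fence. A small extra push should confirm contact.

{"op": "jog_arm", "data": {
  "motion": [
    {"dx": 0.0005,"dy": -0.0001,"dz": -0.0003,"wx": 0,"wy": 0,"wz": 0,"jaw": 0.3},
    {"dx": 0.001,"dy": -0.0001,"dz": -0.0006,"wx": 0,"wy": 0,"wz": 0,"jaw": 0.3},
    {"dx": 0.0015,"dy": -0.0002,"dz": -0.0006,"wx": 0,"wy": 0,"wz": 0,"jaw": 0.3},
    {"dx": 0.0015,"dy": -0.0002,"dz": -0.0006,"wx": 0,"wy": 0,"wz": 0,"jaw": 0.3},
    {"dx": 0.0015,"dy": -0.0002,"dz": -0.0006,"wx": 0,"wy": 0,"wz": 0,"jaw": 0.3},
    {"dx": 0.0015,"dy": -0.0002,"dz": -0.0006,"wx": 0,"wy": 0,"wz": 0,"jaw": 0.3},
    {"dx": 0.0015,"dy": -0.0002,"dz": -0.0006,"wx": 0,"wy": 0,"wz": 0,"jaw": 0.3},
    {"dx": 0.0015,"dy": -0.0002,"dz": -0.0006,"wx": 0,"wy": 0,"wz": 0,"jaw": 0.3},
    {"dx": 0.0015,"dy": -0.0002,"dz": -0.0006,"wx": 0,"wy": 0,"wz": 0,"jaw": 0.3},
    {"dx": 0.0015,"dy": -0.0002,"dz": -0.0006,"wx": 0,"wy": 0,"wz": 0,"jaw": 0.3}
  ],
  "squeeze": 40
}}

```text
clock: 8.0
position: [0.4937, 0.0315, 0.0629]
eef_rot: [-180.0, -0.2, 172.6]
ft_force: [-9.9, 1.2, 0.8]
gripper_width: 0.0488
```

Contact confirmed: −9.9 N with no further travel. Releasing and lifting.

{"op": "jog_arm", "data": {
  "motion": [
    {"dx": 0,"dy": 0,"dz": 0,"wx": 0,"wy": 0,"wz": 0,"jaw": 0.7},
    {"dx": 0,"dy": 0,"dz": 0,"wx": 0,"wy": 0,"wz": 0,"jaw": 0.9},
    {"dx": 0,"dy": 0,"dz": 0,"wx": 0,"wy": 0,"wz": 0,"jaw": 0.9},
    {"dx": 0,"dy": 0,"dz": 0,"wx": 0,"wy": 0,"wz": 0,"jaw": 0.9},
    {"dx": 0,"dy": 0,"dz": 0.01,"wx": 0,"wy": 0,"wz": 0,"jaw": 0.9},
    {"dx": 0,"dy": 0,"dz": 0.035,"wx": 0,"wy": 0,"wz": 0,"jaw": 0.9},
    {"dx": 0,"dy": 0,"dz": 0.07,"wx": 0,"wy": 0,"wz": 0,"jaw": 0.9},
    {"dx": 0,"dy": 0.01,"dz": 0.108,"wx": 0,"wy": 0,"wz": 0,"jaw": 1},
    {"dx": 0,"dy": 0.03,"dz": 0.14,"wx": 0,"wy": 0,"wz": 0,"jaw": 1},
    {"dx": 0,"dy": 0.06,"dz": 0.16,"wx": 0,"wy": 0,"wz": 0,"jaw": 1}
  ],
  "squeeze": 40
}}

```text
clock: 8.83
position: [0.4963, 0.0894, 0.2271]
eef_rot: [179.9, 0.1, 172.3]
ft_force: [0.5, 1.5, 0.4]
gripper_width: 0.0853
```

```bash
python3 - <<'E'
from wm import *
run('w7',0)
im,d=r.read_camera('scene'); cv2.imwrite('pics/s7.png',cv2.resize(im[140:380,160:480,::-1],None,fx=2.4,fy=2.4,interpolation=cv2.INTER_CUBIC))
E
```

```text
8.83 [0.4963 0.0894 0.2271] [1.7992e+02 1.4000e-01 1.7226e+02] [0.5 1.5 0.4] 0.0853
```

View pics/w7.png

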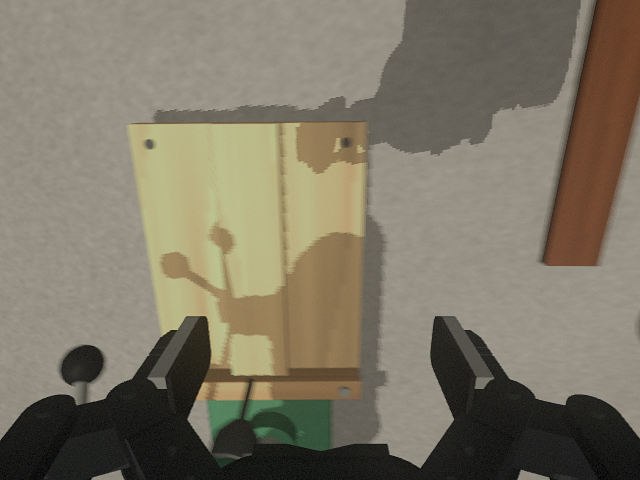

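View pics/s7.png

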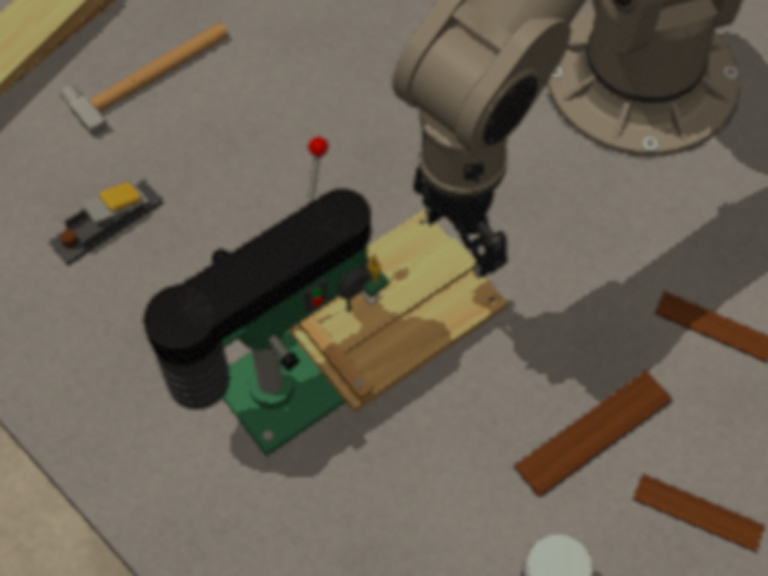

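{"op": "jog_arm", "data": {
  "motion": [
    {"dx": -0.009,"dy": 0.039,"dz": 0,"wx": 0,"wy": 0,"wz": -0.3,"jaw": 1},
    {"dx": -0.018,"dy": 0.078,"dz": 0,"wx": 0,"wy": 0,"wz": -0.6,"jaw": 1},
    {"dx": -0.027,"dy": 0.117,"dz": 0,"wx": 0,"wy": 0,"wz": -0.6,"jaw": 1},
    {"dx": -0.036,"dy": 0.156,"dz": 0,"wx": 0,"wy": 0,"wz": -0.6,"jaw": 1},
    {"dx": -0.045,"dy": 0.192,"dz": -0.015,"wx": 0,"wy": 0,"wz": -0.6,"jaw": 1},
    {"dx": -0.053,"dy": 0.222,"dz": -0.035,"wx": 0,"wy": 0,"wz": -0.6,"jaw": 1},
    {"dx": -0.054,"dy": 0.237,"dz": -0.06,"wx": 0,"wy": 0,"wz": -0.6,"jaw": 1},
    {"dx": -0.054,"dy": 0.237,"dz": -0.08,"wx": 0,"wy": 0,"wz": -0.6,"jaw": 1},
    {"dx": -0.054,"dy": 0.237,"dz": -0.08,"wx": 0,"wy": 0,"wz": -0.6,"jaw": 1},
    {"dx": -0.054,"dy": 0.237,"dz": -0.08,"wx": 0,"wy": 0,"wz": -0.6,"jaw": 1}
  ],
  "squeeze": 40
}}

```text
clock: 9.77
position: [0.4415, 0.3274, 0.1435]
eef_rot: [-179.9, -0.0, 171.9]
ft_force: [-0.2, 0.7, 0.7]
gripper_width: 0.0853
```

```bash
python3 - <<'E'
from wm import *
run('w8',0)
z=np.load('w8.npz');im=z['im'];info=wristinfo({k:z[k] for k in('position','eef_rot')})
hsv=cv2.cvtColor(im,cv2.COLOR_RGB2HSV)
m=((hsv[:,:,1]>110)&(hsv[:,:,0]<18)&(hsv[:,:,2]>40)).astype(np.uint8)
n,l,st,ce=cv2.connectedComponentsWithStats(m)
for i in range(1,n):
    if st[i,4]>800:
        rc=rectpts(info,l==i,0.012); print(ce[i].round(),st[i],np.round(rc[0],1),np.round(rc[1],1),round(rc[2],2))
E
```

```text
9.77 [0.4415 0.3274 0.1435] [-1.7988e+02 -2.0000e-02  1.7190e+02] [-0.2  0.7  0.7] 0.0853
[325. 257.] [  285   120    81   288 20444] [477.1 325.1] [ 49.4 219.1] 81.88
[543. 237.] [ 435  166  205  138 9969] [465.1 473.9] [ 36.4 141. ] 20.6
```

View pics/w8.png

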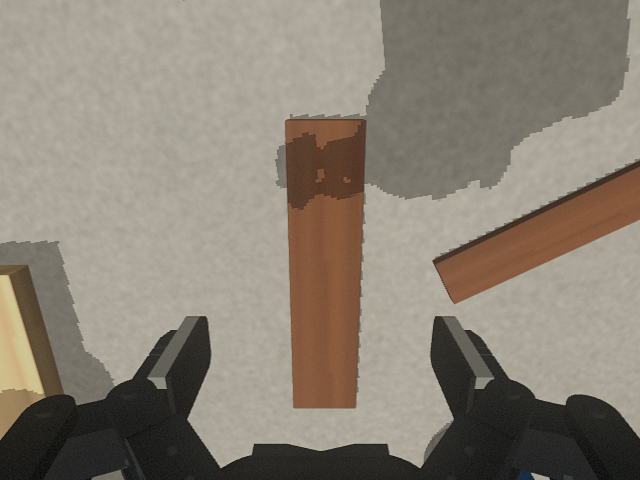

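The wrist view shows the 219×49 mm dark blank at (325,260), the largest piece. The smaller one at right (543,237) is clear of the fingers. Trimming 1–3 mm, then descending and gripping.

{"op": "jog_arm", "data": {
  "motion": [
    {"dx": 0.0009,"dy": 0.0026,"dz": -0.03,"wx": 0,"wy": 0,"wz": 0,"jaw": 1},
    {"dx": 0.0009,"dy": 0.0026,"dz": -0.065,"wx": 0,"wy": 0,"wz": 0,"jaw": 1},
    {"dx": 0.0009,"dy": 0.0026,"dz": -0.095,"wx": 0,"wy": 0,"wz": 0,"jaw": 1},
    {"dx": 0.0009,"dy": 0.0026,"dz": -0.112,"wx": 0,"wy": 0,"wz": 0,"jaw": 0.9},
    {"dx": 0.0009,"dy": 0.0026,"dz": -0.118,"wx": 0,"wy": 0,"wz": 0,"jaw": 0.75},
    {"dx": 0.0009,"dy": 0.0026,"dz": -0.118,"wx": 0,"wy": 0,"wz": 0,"jaw": 0.5},
    {"dx": 0.0009,"dy": 0.0026,"dz": -0.118,"wx": 0,"wy": 0,"wz": 0,"jaw": 0.3},
    {"dx": 0.0009,"dy": 0.0026,"dz": -0.118,"wx": 0,"wy": 0,"wz": 0,"jaw": 0.3},
    {"dx": 0.0009,"dy": 0.0026,"dz": -0.118,"wx": 0,"wy": 0,"wz": 0,"jaw": 0.3},
    {"dx": 0.0009,"dy": 0.0026,"dz": -0.118,"wx": 0,"wy": 0,"wz": 0,"jaw": 0.3}
  ],
  "squeeze": 40
}}

```text
clock: 10.65
position: [0.4429, 0.3316, 0.0268]
eef_rot: [179.9, 0.1, 172.0]
ft_force: [-2.4, -1.7, 13.6]
gripper_width: 0.0484
```

Force z of +13.6 N suggests the fingertips swung onto the bench as they closed. I'll re-grip 3 mm higher so the tips stay clear of the backing board later.

{"op": "jog_arm", "data": {
  "motion": [
    {"dx": 0,"dy": 0,"dz": 0,"wx": 0,"wy": 0,"wz": 0,"jaw": 0.7},
    {"dx": 0,"dy": 0,"dz": 0.001,"wx": 0,"wy": 0,"wz": 0,"jaw": 0.7},
    {"dx": 0,"dy": 0,"dz": 0.004,"wx": 0,"wy": 0,"wz": 0,"jaw": 0.7},
    {"dx": 0,"dy": 0,"dz": 0.004,"wx": 0,"wy": 0,"wz": 0,"jaw": 0.7},
    {"dx": 0,"dy": 0,"dz": 0.004,"wx": 0,"wy": 0,"wz": 0,"jaw": 0.4},
    {"dx": 0,"dy": 0,"dz": 0.004,"wx": 0,"wy": 0,"wz": 0,"jaw": 0.3},
    {"dx": 0,"dy": 0,"dz": 0.004,"wx": 0,"wy": 0,"wz": 0,"jaw": 0.3},
    {"dx": 0,"dy": 0,"dz": 0.004,"wx": 0,"wy": 0,"wz": 0,"jaw": 0.3},
    {"dx": 0,"dy": 0,"dz": 0.004,"wx": 0,"wy": 0,"wz": 0,"jaw": 0.3},
    {"dx": 0,"dy": 0,"dz": 0.004,"wx": 0,"wy": 0,"wz": 0,"jaw": 0.3}
  ],
  "squeeze": 40
}}

```text
clock: 11.48
position: [0.4425, 0.3311, 0.03]
eef_rot: [180.0, -0.0, 171.9]
ft_force: [-3.4, -1.3, 15.1]
gripper_width: 0.0484
```

```bash
python3 - <<'E'
from wm import *
run('w9',0); o=r.get_obs(); print(o['q'].round(1))
z=np.load('w9.npz');im=z['im'];info=wristinfo({k:z[k] for k in('position','eef_rot')});T=z['position']
hsv=cv2.cvtColor(im,cv2.COLOR_RGB2HSV).astype(float)
yaw=np.radians(-8.0);X=np.array([np.cos(yaw),np.sin(yaw)]);Y=np.array([-np.sin(yaw),np.cos(yaw)])
for col in (280,320,370):
    print(col,[ (i,int(hsv[i,col,1]),int(hsv[i,col,2])) for i in range(126,142)])
for row in (180,220,260): print(row,hsv[row,240:262,1].astype(int).tolist(),hsv[row,382:402,1].astype(int).tolist())
E
```

```text
11.48 [0.4425 0.3311 0.03  ] [ 1.7996e+02 -1.0000e-02  1.7194e+02] [-3.4 -1.3 15.1] 0.0484
[-70.3  36.1  34.7 118.3 -34.9  35.9  70.3]
280 [(126, 27, 149), (127, 29, 150), (128, 37, 132), (129, 105, 73), (130, 91, 84), (131, 126, 127), (132, 126, 144), (133, 128, 155), (134, 130, 157), (135, 126, 156), (136, 128, 157), (137, 129, 156), (138, 127, 159), (139, 129, 158), (140, 135, 155), (141, 132, 157)]
320 [(126, 30, 144), (127, 26, 146), (128, 37, 130), (129, 116, 77), (130, 102, 85), (131, 125, 135), (132, 131, 146), (133, 133, 159), (134, 135, 160), (135, 132, 159), (136, 136, 159), (137, 132, 160), (138, 129, 160), (139, 133, 159), (140, 138, 159), (141, 136, 159)]
370 [(126, 26, 147), (127, 29, 147), (128, 41, 131), (129, 112, 73), (130, 117, 74), (131, 116, 103), (132, 133, 102), (133, 125, 104), (134, 123, 104), (135, 130, 102), (136, 120, 106), (137, 133, 102), (138, 125, 102), (139, 127, 104), (140, 126, 101), (141, 131, 101)]
180 [24, 24, 26, 24, 23, 24, 23, 24, 21, 40, 138, 134, 135, 132, 131, 132, 124, 129, 131, 135, 136, 131] [131, 125, 139, 140, 138, 134, 132, 136, 121, 54, 26, 27, 27, 26, 29, 31, 29, 25, 28, 28]
220 [24, 23, 25, 24, 22, 25, 22, 25, 26, 23, 22, 26, 147, 135, 136, 133, 131, 131, 129, 130, 134, 134] [131, 146, 147, 138, 136, 141, 89, 32, 25, 28, 31, 27, 27, 32, 29, 30, 29, 27, 30, 30]
260 [29, 25, 26, 30, 29, 28, 30, 29, 30, 31, 31, 29, 27, 29, 71, 125, 133, 126, 125, 130, 135, 136] [132, 140, 137, 145, 69, 26, 28, 27, 26, 26, 25, 28, 25, 26, 29, 28, 28, 28, 28, 28]
```

View pics/w9.png

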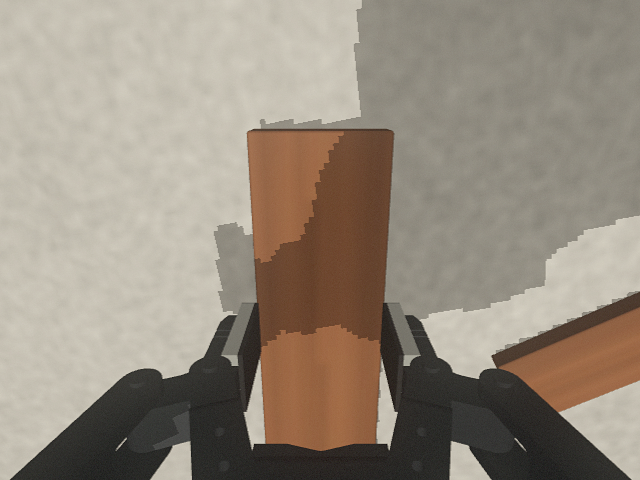

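```bash
python3 - <<'E'
from wm import *
z=np.load('w9.npz');info=wristinfo({k:z[k] for k in('position','eef_rot')});T=z['position']
yaw=np.radians(-8.06);X=np.array([np.cos(yaw),np.sin(yaw)]);Y=np.array([-np.sin(yaw),np.cos(yaw)])
rel=lambda p:(lambda q:np.array([q@X,q@Y])*1000)((onplane(info,*p,.012)-T)[:2])
print('end',rel((280,130.6)),rel((320,130.6)),rel((370,130.6)))
for row,l,rr in ((180,249.5,391),(220,251.6,388.2),(260,254,386)):
    a,b=rel((l,row)),rel((rr,row));print(row,a.round(1),b.round(1),'c',((a+b)/2).round(2))
# planned drill geometry from wrist: TCP when backing was against fence
yaw=np.radians(-7.45);X=np.array([np.cos(yaw),np.sin(yaw)]);Y=np.array([-np.sin(yaw),np.cos(yaw)])
t=np.array([.4936,.0316])
bed=t+X*(0.190-0.0743)+Y*0.00007; print('bed est',bed.round(4))
print('x axis',X.round(4))
for xd,yd in ((-.130,.16),(-.130,0),(-.116,0)): print(xd,yd,(bed+xd*X+yd*Y).round(4))
E
```

```text
end [-74.98364738 -13.43672556] [-7.49775694e+01  5.98020864e-02] [-74.96997278  16.92856438]
180 [-58.2 -24.7] [-58.2  25. ] c [-58.21   0.13]
220 [-43.6 -24.8] [-43.6  24.8] c [-43.57   0.  ]
260 [-27.9 -24.9] [-27.9  24.9] c [-27.87   0.03]
bed est [0.6083 0.0167]
x axis [ 0.9916 -0.1297]
-0.13 0.16 [0.5002 0.1922]
-0.13 0 [0.4794 0.0335]
-0.116 0 [0.4933 0.0317]
```

Blank gripped flat and centred (0.0 mm). Lifting, then sweeping in from the left with the blank's underside about 8 mm above the backing and its top about 20 mm below the bit.

{"op": "jog_arm", "data": {
  "motion": [
    {"dx": 0,"dy": 0,"dz": 0.02,"wx": 0,"wy": 0,"wz": 0,"jaw": 0.3},
    {"dx": 0,"dy": 0,"dz": 0.05,"wx": 0,"wy": 0,"wz": 0,"jaw": 0.3},
    {"dx": 0.01,"dy": -0.025,"dz": 0.058,"wx": 0,"wy": 0,"wz": 0.3,"jaw": 0.3},
    {"dx": 0.022,"dy": -0.055,"dz": 0.058,"wx": 0,"wy": 0,"wz": 0.6,"jaw": 0.3},
    {"dx": 0.036,"dy": -0.09,"dz": 0.058,"wx": 0,"wy": 0,"wz": 0.6,"jaw": 0.3},
    {"dx": 0.05,"dy": -0.12,"dz": 0.058,"wx": 0,"wy": 0,"wz": 0.6,"jaw": 0.3},
    {"dx": 0.0577,"dy": -0.139,"dz": 0.058,"wx": 0,"wy": 0,"wz": 0.6,"jaw": 0.3},
    {"dx": 0.0556,"dy": -0.155,"dz": 0.058,"wx": 0,"wy": 0,"wz": 0.6,"jaw": 0.3},
    {"dx": 0.0543,"dy": -0.165,"dz": 0.058,"wx": 0,"wy": 0,"wz": 0.6,"jaw": 0.3},
    {"dx": 0.0537,"dy": -0.17,"dz": 0.058,"wx": 0,"wy": 0,"wz": 0.6,"jaw": 0.3}
  ],
  "squeeze": 40
}}

```text
clock: 12.37
position: [0.4952, 0.1598, 0.0872]
eef_rot: [-180.0, -0.1, 172.5]
ft_force: [-0.0, -0.2, -0.6]
gripper_width: 0.048
```

```bash
python3 - <<'E'
from wm import *
run('w10',0)
im,d=r.read_camera('scene'); cv2.imwrite('pics/s10.png',cv2.resize(im[140:380,160:480,::-1],None,fx=2.4,fy=2.4,interpolation=cv2.INTER_CUBIC))
E
```

```text
12.37 [0.4952 0.1598 0.0872] [-1.7998e+02 -6.0000e-02  1.7249e+02] [-0.  -0.2 -0.6] 0.048
```

View pics/w10.png

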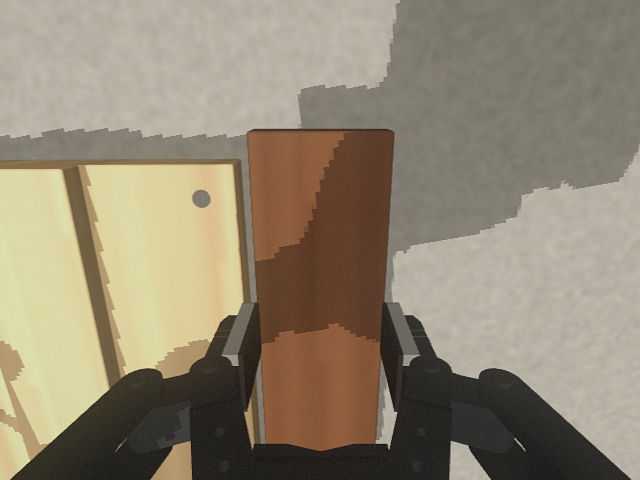

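View pics/s10.png

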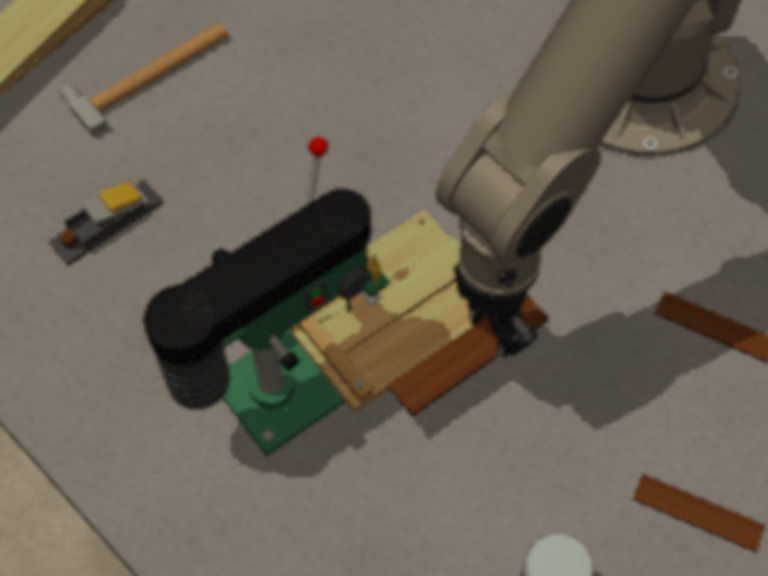

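{"op": "jog_arm", "data": {
  "motion": [
    {"dx": -0.002,"dy": -0.015,"dz": 0,"wx": 0,"wy": 0,"wz": 0,"jaw": 0.3},
    {"dx": -0.005,"dy": -0.038,"dz": 0,"wx": 0,"wy": 0,"wz": 0,"jaw": 0.3},
    {"dx": -0.0079,"dy": -0.062,"dz": 0,"wx": 0,"wy": 0,"wz": 0,"jaw": 0.3},
    {"dx": -0.0109,"dy": -0.086,"dz": 0,"wx": 0,"wy": 0,"wz": 0,"jaw": 0.3},
    {"dx": -0.0135,"dy": -0.107,"dz": 0,"wx": 0,"wy": 0,"wz": 0,"jaw": 0.3},
    {"dx": -0.015,"dy": -0.12,"dz": 0,"wx": 0,"wy": 0,"wz": 0,"jaw": 0.3},
    {"dx": -0.0158,"dy": -0.1263,"dz": 0,"wx": 0,"wy": 0,"wz": 0,"jaw": 0.3},
    {"dx": -0.0158,"dy": -0.1263,"dz": 0,"wx": 0,"wy": 0,"wz": 0,"jaw": 0.3},
    {"dx": -0.0158,"dy": -0.1263,"dz": 0,"wx": 0,"wy": 0,"wz": 0,"jaw": 0.3},
    {"dx": -0.0158,"dy": -0.1263,"dz": 0,"wx": 0,"wy": 0,"wz": 0,"jaw": 0.3}
  ],
  "squeeze": 40
}}

```text
clock: 13.3
position: [0.4805, 0.036, 0.0873]
eef_rot: [180.0, -0.0, 172.6]
ft_force: [0.4, -0.7, -0.1]
gripper_width: 0.0483
```

```bash
python3 - <<'E'
from wm import *
run('w11',0); ana('w11',off=0.030)
E
```

```text
13.3 [0.4805 0.036  0.0873] [179.99  -0.   172.65] [ 0.4 -0.7 -0.1] 0.0483
L [  nan -90.7 -92.2 -92.3 -92.3 -92.2 -92.2 -92.2 -92.1 -92.1 -92.2 -92.1] R [ nan 86.8 87.9 87.8 87.8  nan  nan  nan  nan  nan  nan  nan]
centre -2.205407703554073 width 179.9791049881842
front 160 131.88709677419354 [-72.4 -66.6]
front 200 nan [nan nan]
front 440 128.0 [-74.   49.6]
front 500 128.0 [-74.   74.5]
bend 270 128.35294117647058 [-75.7 -16.9]
bend 320 132.4 [-74.4  -0. ]
bend 370 nan [nan nan]
```

View pics/w11.png

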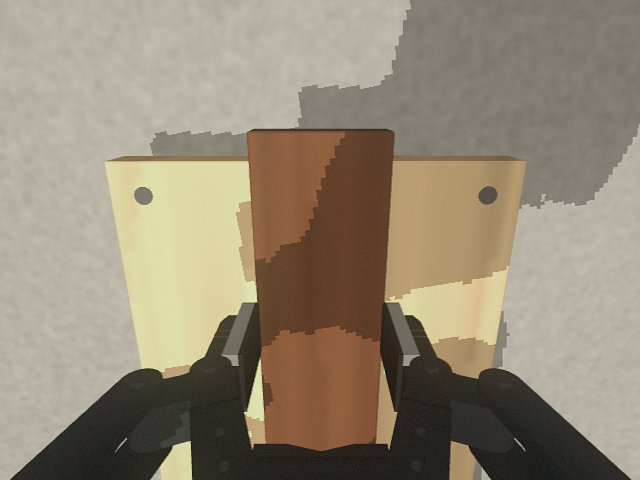

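{"op": "jog_arm", "data": {
  "motion": [
    {"dx": 0,"dy": -0.0003,"dz": -0.002,"wx": 0,"wy": 0,"wz": -0.1,"jaw": 0.3},
    {"dx": 0,"dy": -0.0003,"dz": -0.0045,"wx": 0,"wy": 0,"wz": -0.1,"jaw": 0.3},
    {"dx": 0.002,"dy": -0.0006,"dz": -0.006,"wx": 0,"wy": 0,"wz": -0.1,"jaw": 0.3},
    {"dx": 0.0045,"dy": -0.0009,"dz": -0.006,"wx": 0,"wy": 0,"wz": -0.1,"jaw": 0.3},
    {"dx": 0.007,"dy": -0.0012,"dz": -0.006,"wx": 0,"wy": 0,"wz": -0.1,"jaw": 0.3},
    {"dx": 0.0095,"dy": -0.0015,"dz": -0.006,"wx": 0,"wy": 0,"wz": -0.1,"jaw": 0.3},
    {"dx": 0.0113,"dy": -0.0018,"dz": -0.006,"wx": 0,"wy": 0,"wz": -0.1,"jaw": 0.3},
    {"dx": 0.0113,"dy": -0.0018,"dz": -0.006,"wx": 0,"wy": 0,"wz": -0.1,"jaw": 0.3},
    {"dx": 0.0113,"dy": -0.0018,"dz": -0.006,"wx": 0,"wy": 0,"wz": -0.1,"jaw": 0.3},
    {"dx": 0.0113,"dy": -0.0018,"dz": -0.006,"wx": 0,"wy": 0,"wz": -0.1,"jaw": 0.3}
  ],
  "squeeze": 40
}}

```text
clock: 14.18
position: [0.4915, 0.0328, 0.0814]
eef_rot: [-180.0, -0.0, 172.4]
ft_force: [0.7, -1.4, -0.8]
gripper_width: 0.0481
```

```bash
python3 - <<'E'
from wm import *
run('w12',0); ana('w12',off=0.030)
z=np.load('w12.npz');im=z['im'];hsv=cv2.cvtColor(im,cv2.COLOR_RGB2HSV)
print('R row160-260 S'); 
for row in (160,200,240): print(row,hsv[row,505:560,1].tolist())
for col in (150,200,440,500): print('front',col,[(i,int(hsv[i,col,1]),int(hsv[i,col,2])) for i in range(132,150)])
for col in (280,320,370): print('bend',col,[(i,int(hsv[i,col,1]),int(hsv[i,col,2])) for i in range(124,138)])
E
```

```text
14.18 [0.4915 0.0328 0.0814] [-1.8000e+02 -1.0000e-02  1.7244e+02] [ 0.7 -1.4 -0.8] 0.0481
L [-90.4 -90.4 -90.4 -90.3 -90.4 -90.5 -90.5 -90.4 -90.3 -90.4 -90.4 -90.3] R [89.7 89.6 89.6 89.5 89.6 89.6 89.6 89.5 89.5 89.5 89.6 89.5]
centre -0.4066676947462611 width 179.9468896396878
front 160 nan [nan nan]
front 200 nan [nan nan]
front 440 130.8 [-73.1  48.2]
front 500 130.0 [-73.3  72.2]
bend 270 133.0 [-74.2 -16.7]
bend 320 132.6 [-74.3   0.2]
bend 370 nan [nan nan]
R row160-260 S
160 [100, 104, 99, 100, 98, 100, 104, 100, 101, 99, 96, 102, 100, 101, 97, 103, 101, 100, 98, 100, 96, 99, 97, 97, 96, 94, 96, 96, 98, 97, 98, 98, 101, 73, 22, 33, 33, 32, 32, 29, 31, 31, 33, 28, 32, 28, 28, 28, 33, 35, 33, 32, 32, 27, 31]
200 [100, 102, 95, 101, 98, 101, 96, 98, 100, 99, 100, 96, 100, 99, 97, 99, 96, 99, 96, 94, 95, 95, 98, 96, 100, 98, 75, 25, 30, 33, 34, 33, 33, 33, 31, 35, 34, 26, 26, 27, 28, 32, 33, 27, 29, 29, 33, 31, 27, 28, 30, 32, 32, 31, 30]
240 [95, 99, 94, 98, 98, 96, 98, 97, 97, 96, 96, 98, 97, 98, 94, 94, 97, 98, 97, 57, 22, 25, 27, 28, 27, 28, 28, 27, 26, 25, 28, 27, 27, 24, 
[... 1307 characters left out ...]
 32, 137), (125, 28, 136), (126, 35, 137), (127, 28, 139), (128, 41, 119), (129, 111, 69), (130, 106, 72), (131, 126, 111), (132, 131, 130), (133, 140, 140), (134, 143, 139), (135, 136, 142), (136, 136, 143), (137, 137, 143)]
bend 320 [(124, 29, 133), (125, 32, 134), (126, 29, 133), (127, 27, 133), (128, 41, 118), (129, 141, 65), (130, 119, 71), (131, 137, 112), (132, 136, 129), (133, 149, 139), (134, 137, 145), (135, 138, 146), (136, 141, 145), (137, 143, 144)]
bend 370 [(124, 31, 130), (125, 33, 130), (126, 31, 130), (127, 29, 132), (128, 44, 116), (129, 135, 64), (130, 121, 61), (131, 127, 86), (132, 120, 91), (133, 144, 92), (134, 126, 93), (135, 143, 91), (136, 144, 92), (137, 137, 91)]
```

View pics/w12.png

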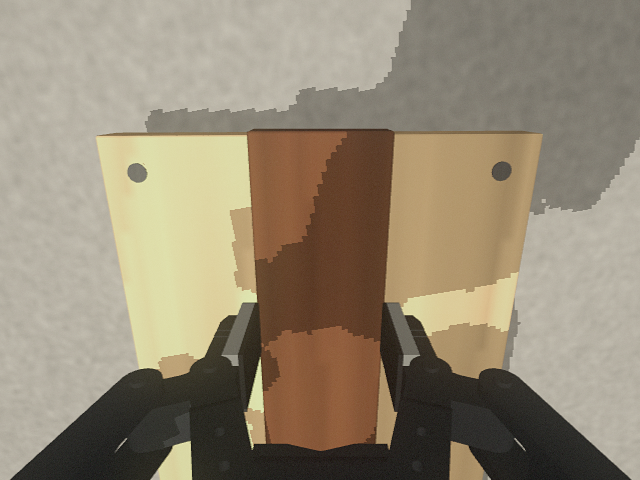

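The table centre is at −0.4 mm and the blank at 0.0. Averaging with the arm's own readout, I shift 0.6 mm right and turn +0.25°. About 3 mm remain to the fence, so I lower and push until contact.

{"op": "jog_arm", "data": {
  "motion": [
    {"dx": -0.0001,"dy": -0.0006,"dz": 0,"wx": 0,"wy": 0,"wz": 0.25,"jaw": 0.3},
    {"dx": 0.0006,"dy": -0.0007,"dz": -0.0003,"wx": 0,"wy": 0,"wz": 0.25,"jaw": 0.3},
    {"dx": 0.0012,"dy": -0.0008,"dz": -0.0006,"wx": 0,"wy": 0,"wz": 0.25,"jaw": 0.3},
    {"dx": 0.0018,"dy": -0.0008,"dz": -0.0008,"wx": 0,"wy": 0,"wz": 0.25,"jaw": 0.3},
    {"dx": 0.0024,"dy": -0.0009,"dz": -0.001,"wx": 0,"wy": 0,"wz": 0.25,"jaw": 0.3},
    {"dx": 0.003,"dy": -0.001,"dz": -0.001,"wx": 0,"wy": 0,"wz": 0.25,"jaw": 0.3},
    {"dx": 0.0036,"dy": -0.0011,"dz": -0.001,"wx": 0,"wy": 0,"wz": 0.25,"jaw": 0.3},
    {"dx": 0.0042,"dy": -0.0012,"dz": -0.001,"wx": 0,"wy": 0,"wz": 0.25,"jaw": 0.3},
    {"dx": 0.0042,"dy": -0.0012,"dz": -0.001,"wx": 0,"wy": 0,"wz": 0.25,"jaw": 0.3},
    {"dx": 0.0042,"dy": -0.0012,"dz": -0.001,"wx": 0,"wy": 0,"wz": 0.25,"jaw": 0.3}
  ],
  "squeeze": 40
}}

```text
clock: 15.07
position: [0.4945, 0.0318, 0.0801]
eef_rot: [180.0, -0.1, 172.7]
ft_force: [-8.9, 1.3, 3.5]
gripper_width: 0.0485
```

```bash
python3 - <<'E'
from wm import *
run('w13',0); ana('w13',off=0.030)
E
```

```text
15.07 [0.4945 0.0318 0.0801] [ 1.8000e+02 -1.5000e-01  1.7271e+02] [-8.9  1.3  3.5] 0.0485
L [-89.7 -89.8 -89.8 -89.8 -89.8 -89.8 -89.8 -89.9 -89.8 -89.8 -89.8 -89.7] R [90.1 90.3 90.2 90.2 90.2 90.2 90.1 90.2 90.1 90.1 90.2 90.1]
centre 0.18683256320794328 width 179.93739728755403
front 160 nan [nan nan]
front 200 nan [nan nan]
front 440 nan [nan nan]
front 500 nan [nan nan]
bend 270 128.35922330097088 [-75.7 -17. ]
bend 320 128.23157894736843 [-75.8  -0.1]
bend 370 nan [nan nan]
```

The blank meets the fence (−8.9 N) and sits on the backing (z +3.5 N), with the table centre within 0.2 mm. Releasing and lifting.

{"op": "jog_arm", "data": {
  "motion": [
    {"dx": 0,"dy": 0,"dz": 0,"wx": 0,"wy": 0,"wz": 0,"jaw": 0.7},
    {"dx": 0,"dy": 0,"dz": 0,"wx": 0,"wy": 0,"wz": 0,"jaw": 0.9},
    {"dx": 0,"dy": 0,"dz": 0,"wx": 0,"wy": 0,"wz": 0,"jaw": 0.9},
    {"dx": 0,"dy": 0,"dz": 0,"wx": 0,"wy": 0,"wz": 0,"jaw": 0.9},
    {"dx": 0,"dy": 0,"dz": 0.01,"wx": 0,"wy": 0,"wz": 0,"jaw": 0.9},
    {"dx": 0,"dy": 0,"dz": 0.035,"wx": 0,"wy": 0,"wz": 0,"jaw": 0.9},
    {"dx": -0.003,"dy": 0,"dz": 0.07,"wx": 0,"wy": 0,"wz": 0,"jaw": 0.9},
    {"dx": -0.008,"dy": 0,"dz": 0.1,"wx": 0,"wy": 0,"wz": 0,"jaw": 0.9},
    {"dx": -0.01,"dy": 0,"dz": 0.115,"wx": 0,"wy": 0,"wz": 0,"jaw": 0.9},
    {"dx": -0.01,"dy": 0,"dz": 0.115,"wx": 0,"wy": 0,"wz": 0,"jaw": 0.9}
  ],
  "squeeze": 40
}}

```text
clock: 15.95
position: [0.4869, 0.0316, 0.1988]
eef_rot: [179.8, 0.2, 172.7]
ft_force: [0.7, -0.4, 0.5]
gripper_width: 0.0769
```

```bash
python3 - <<'E'
from wm import *
run('w14',0)
im,d=r.read_camera('scene'); np.savez('s14.npz',im=im); cv2.imwrite('pics/s14.png',cv2.resize(im[160:340,220:460,::-1],None,fx=3.2,fy=3.2,interpolation=cv2.INTER_CUBIC))
E
```

```text
15.95 [0.4869 0.0316 0.1988] [179.82   0.21 172.67] [ 0.7 -0.4  0.5] 0.0769
```

View pics/w14.png

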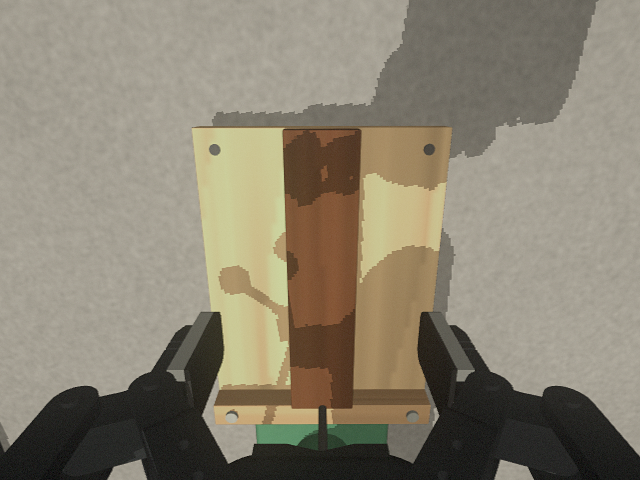

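View pics/s14.png

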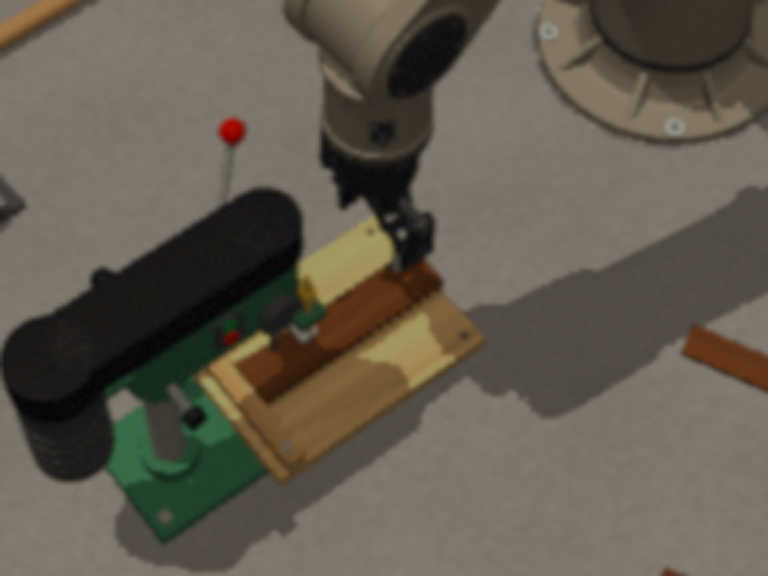

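```bash
python3 - <<'E'
from wm import *
z=np.load('w14.npz');im=z['im'];info=wristinfo({k:z[k] for k in('position','eef_rot')});T=z['position']
hsv=cv2.cvtColor(im,cv2.COLOR_RGB2HSV)
bed=np.array([.6083,.0167]);yaw=np.radians(-7.45);X=np.array([np.cos(yaw),np.sin(yaw)]);Y=np.array([-np.sin(yaw),np.cos(yaw)])
def dr(p,zz): q=onplane(info,*p,zz)[:2]-bed; return (np.array([q@X,q@Y])*1000).round(1)
m=((hsv[:,:,1]>110)&(hsv[:,:,0]<14)&(hsv[:,:,2]>30)).astype(np.uint8)
n,l,st,ce=cv2.connectedComponentsWithStats(m)
i=1+np.argmax(st[1:,4]);m=(l==i);print(ce[i],st[i])
for row in range(150,400,40):
    c=np.where(m[row])[0]; a,b=dr((c.min()-.5,row),.062),dr((c.max()+.5,row),.062); print(row,c.min(),c.max(),a,b,'c',((a+b)/2).round(2))
c=np.where(m[:,310])[0];print('col310',c.min(),c.max(),dr((310,c.min()-.5),.062),dr((310,c.max()+.5),.062))
c=np.where(m[:,340])[0];print('col340',c.min(),c.max(),dr((340,c.min()-.5),.062),dr((340,c.max()+.5),.062))
S=hsv[:,:,1].astype(float)
for row in (140,200,230,300):
    a=cross(S[row],52,180,230); b=639-cross(S[row][::-1],60,639-470,639-415); print('table',row,round(a,1),round(b,1),dr((a,row),.038),dr((b,row),.038))
c=cv2.resize(im[370:440,200:440,::-1],None,fx=3.3,fy=3.3,interpolation=cv2.INTER_CUBIC);cv2.imwrite('pics/w14c.png',c)
E
```

```text
[324.42616969 269.34243451] [  283   129    78   280 15346]
150 299 359 [-177.1  -14.6] [-177.2   24.5] c [-177.15    4.95]
190 310 358 [-151.1   -7.7] [-151.1   24.8] c [-151.1     8.55]
230 287 356 [-123.2  -23.7] [-123.2   24.4] c [-123.2     0.35]
270 298 355 [-93.2 -16.7] [-93.2  24.6] c [-93.2    3.95]
310 289 354 [-60.9 -23.9] [-60.9  24.9] c [-60.9   0.5]
350 297 353 [-26.1 -18.7] [-26.1  25.2] c [-26.1    3.25]
390 291 352 [ 11.7 -24.2] [11.7 25.5] c [11.7   0.65]
col310 130 407 [-189.8   -7.1] [29.2 -8.7]
col340 130 407 [-189.8   11.8] [29.2 15.8]
table 140 192.3 450.7 [-181.1  -89.5] [-181.3   90.2]
table 200 198.5 444.1 [-138.3  -89.6] [-138.5   90.2]
table 230 201.7 441.4 [-115.3  -89.6] [-115.4   90.7]
table 300 209.4 433.7 [-56.3 -89.2] [-56.3  90.6]
```

View pics/w14c.png

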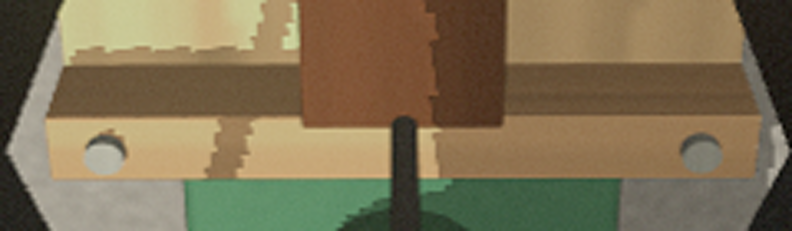

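The stack checks out: the blank runs from −189.8 to +29.2 mm in the drill frame, its end at the fence face, and its centre is +0.4 mm from nominal, as is the table's. Now to the red knob: up first, then across and above it.

{"op": "jog_arm", "data": {
  "motion": [
    {"dx": 0,"dy": 0,"dz": 0.038,"wx": 0,"wy": 0,"wz": 0,"jaw": 0.9},
    {"dx": 0,"dy": 0,"dz": 0.078,"wx": 0,"wy": 0,"wz": 0,"jaw": 0.7},
    {"dx": 0,"dy": 0,"dz": 0.118,"wx": 0,"wy": 0,"wz": 0,"jaw": 0.6},
    {"dx": 0,"dy": 0,"dz": 0.158,"wx": 0,"wy": 0,"wz": 0,"jaw": 0.6},
    {"dx": 0,"dy": -0.01,"dz": 0.195,"wx": 0,"wy": 0,"wz": 0,"jaw": 0.6},
    {"dx": 0.015,"dy": -0.035,"dz": 0.205,"wx": 0,"wy": 0,"wz": 0,"jaw": 0.6},
    {"dx": 0.036,"dy": -0.065,"dz": 0.205,"wx": 0,"wy": 0,"wz": 0,"jaw": 0.6},
    {"dx": 0.06,"dy": -0.092,"dz": 0.205,"wx": 0,"wy": 0,"wz": 0,"jaw": 0.6},
    {"dx": 0.077,"dy": -0.1036,"dz": 0.205,"wx": 0,"wy": 0,"wz": 0,"jaw": 0.6},
    {"dx": 0.077,"dy": -0.1036,"dz": 0.205,"wx": 0,"wy": 0,"wz": 0,"jaw": 0.6}
  ],
  "squeeze": 30
}}

```text
clock: 16.88
position: [0.5647, -0.0745, 0.399]
eef_rot: [-179.7, -0.1, 172.5]
ft_force: [-0.1, -1.5, -1.4]
gripper_width: 0.051
```

```bash
python3 - <<'E'
from wm import *
run('w15',0); o=r.get_obs(); print(o['q'].round(1))
z=np.load('w15.npz');im=z['im'];info=wristinfo({k:z[k] for k in('position','eef_rot')});T=z['position']
hsv=cv2.cvtColor(im,cv2.COLOR_RGB2HSV)
m=(((hsv[:,:,0]<6)|(hsv[:,:,0]>174))&(hsv[:,:,1]>200)&(hsv[:,:,2]>60)).astype(np.uint8)
n,l,st,ce=cv2.connectedComponentsWithStats(m)
for i in range(1,n):
    if st[i,4]>50:
        p=onplane(info,*ce[i],.320); print(ce[i].round(1),st[i],p.round(4),(p-T).round(4), 'depth',z['d'][int(ce[i][1]),int(ce[i][0])])
E
```

```text
16.88 [ 0.5647 -0.0745  0.399 ] [-1.7974e+02 -6.0000e-02  1.7252e+02] [-0.1 -1.5 -1.4] 0.051
[-50.1  14.   62.6  97.4 -12.5  76.5  97.3]
```

View pics/w15.png

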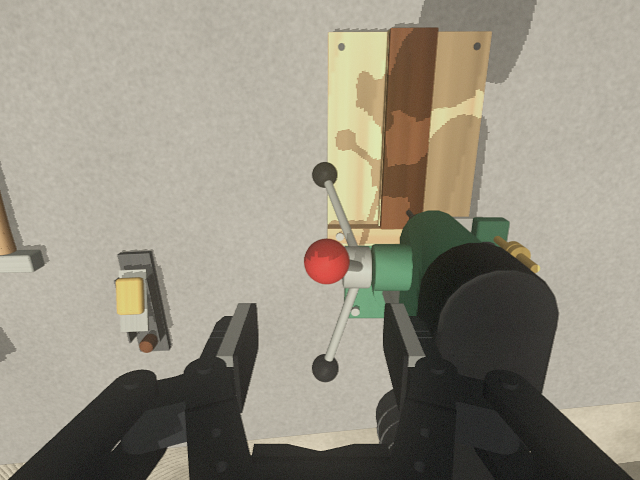

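The red knob is clear at about (326,262) and the stack looks square on the table. Measuring the knob.

```bash
python3 - <<'E'
from wm import *
z=np.load('w15.npz');im=z['im'];info=wristinfo({k:z[k] for k in('position','eef_rot')});T=z['position'];d=z['d']
hsv=cv2.cvtColor(im,cv2.COLOR_RGB2HSV)
m=(((hsv[:,:,0]<6)|(hsv[:,:,0]>172))&(hsv[:,:,1]>140)&(hsv[:,:,2]>60)).astype(np.uint8)
n,l,st,ce=cv2.connectedComponentsWithStats(m)
i=1+np.argmax(st[1:,4])
cs,_=cv2.findContours((l==i).astype(np.uint8),cv2.RETR_EXTERNAL,cv2.CHAIN_APPROX_NONE)
(c,rad)=cv2.minEnclosingCircle(max(cs,key=cv2.contourArea)); print(ce[i],st[i],c,rad)
u,v=c
for zz in (.316,.320,.324): print(zz,onplane(info,u,v,zz).round(4))
dm=np.median(d[int(v)-3:int(v)+4,int(u)-3:int(u)+4]); print('depth surf',dm,'by size',390.2*.0125/rad)
P=np.array([(u-info['cx'])/info['fx'],(v-info['cy'])/info['fy'],1])*(dm+.0122); print('centre by depth',(info['R'].T@(P-info['t'])).round(4))
bed=np.array([.6083,.0167]);yaw=np.radians(-7.45);X=np.array([np.cos(yaw),np.sin(yaw)]);Y=np.array([-np.sin(yaw),np.cos(yaw)])
print('pred',(bed-.0344*X-.094*Y).round(4), T.round(4))
c=cv2.resize(im[20:250,320:500,::-1],None,fx=3,fy=2.6,interpolation=cv2.INTER_CUBIC);cv2.imwrite('pics/w15c.png',c)
E
```

```text
[326.16219668 261.04150702] [ 304  239   45   45 1566] (326.29998779296875, 261.0) 22.416397094726562
0.316 [ 0.5644 -0.0714  0.316 ]
0.32 [ 0.5627 -0.0712  0.32  ]
0.324 [ 0.5611 -0.0711  0.324 ]
depth surf 0.19966474 by size 0.21758625970930126
centre by depth [ 0.5622 -0.0712  0.3212]
pred [ 0.562 -0.072] [ 0.5647 -0.0745  0.399 ]
```

View pics/w15c.png

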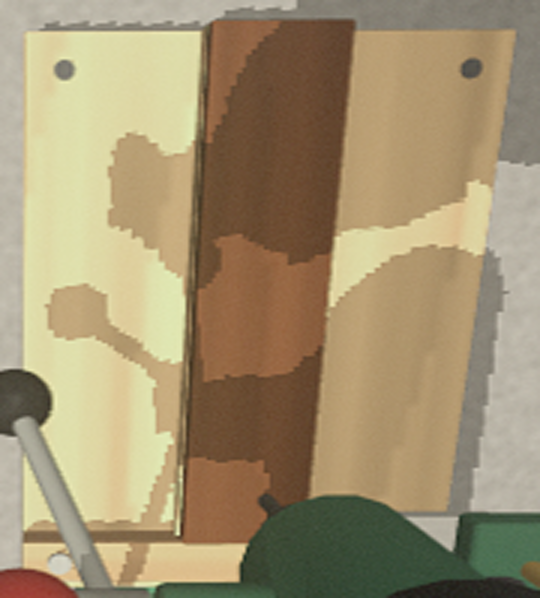

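{"op": "jog_arm", "data": {
  "motion": [
    {"dx": 0,"dy": 0,"dz": 0,"wx": 0,"wy": 0,"wz": 0,"jaw": 0.6},
    {"dx": 0,"dy": 0,"dz": -0.015,"wx": 0,"wy": 0,"wz": 0,"jaw": 0.6},
    {"dx": 0,"dy": 0,"dz": -0.035,"wx": 0,"wy": 0,"wz": 0,"jaw": 0.6},
    {"dx": 0,"dy": 0,"dz": -0.055,"wx": 0,"wy": 0,"wz": 0,"jaw": 0.6},
    {"dx": 0,"dy": 0,"dz": -0.066,"wx": 0,"wy": 0,"wz": 0,"jaw": 0.6},
    {"dx": 0,"dy": 0,"dz": -0.07,"wx": 0,"wy": 0,"wz": 0,"jaw": 0.6},
    {"dx": 0,"dy": 0,"dz": -0.07,"wx": 0,"wy": 0,"wz": 0,"jaw": 0.6},
    {"dx": 0,"dy": 0,"dz": -0.07,"wx": 0,"wy": 0,"wz": 0,"jaw": 0.6},
    {"dx": 0,"dy": 0,"dz": -0.07,"wx": 0,"wy": 0,"wz": 0,"jaw": 0.6},
    {"dx": 0,"dy": 0,"dz": -0.07,"wx": 0,"wy": 0,"wz": 0,"jaw": 0.6}
  ],
  "squeeze": 30
}}

```text
clock: 17.77
position: [0.5631, -0.072, 0.3312]
eef_rot: [180.0, 0.1, 172.7]
ft_force: [0.4, 0.6, 0.4]
gripper_width: 0.0516
```

```bash
python3 - <<'E'
from wm import *
run('w16',0)
z=np.load('w16.npz');im=z['im'];info=wristinfo({k:z[k] for k in('position','eef_rot')});T=z['position'];d=z['d']
hsv=cv2.cvtColor(im,cv2.COLOR_RGB2HSV)
m=(((hsv[:,:,0]<6)|(hsv[:,:,0]>172))&(hsv[:,:,1]>140)&(hsv[:,:,2]>60)).astype(np.uint8)
n,l,st,ce=cv2.connectedComponentsWithStats(m)
i=1+np.argmax(st[1:,4])
cs,_=cv2.findContours((l==i).astype(np.uint8),cv2.RETR_EXTERNAL,cv2.CHAIN_APPROX_NONE)
(c,rad)=cv2.minEnclosingCircle(max(cs,key=cv2.contourArea)); print(ce[i],st[i],c,rad)
p=onplane(info,*c,.3205); q=p-T; yaw=np.radians(-7.45);X=np.array([np.cos(yaw),np.sin(yaw)]);Y=np.array([-np.sin(yaw),np.cos(yaw)])
print(p.round(4),'rel drill mm',(q[:2]@X*1000).round(1),(q[:2]@Y*1000).round(1),(q[2]*1000).round(1))
E
```

```text
17.77 [ 0.5631 -0.072   0.3312] [1.7998e+02 6.0000e-02 1.7270e+02] [0.4 0.6 0.4] 0.0516
[321.53020335 334.50927033] [ 290  301   64   67 3344] (321.4599914550781, 334.29998779296875) 33.33210372924805
[ 0.563  -0.0714  0.3205] rel drill mm -0.1 0.6 -10.7
```

View pics/w16.png

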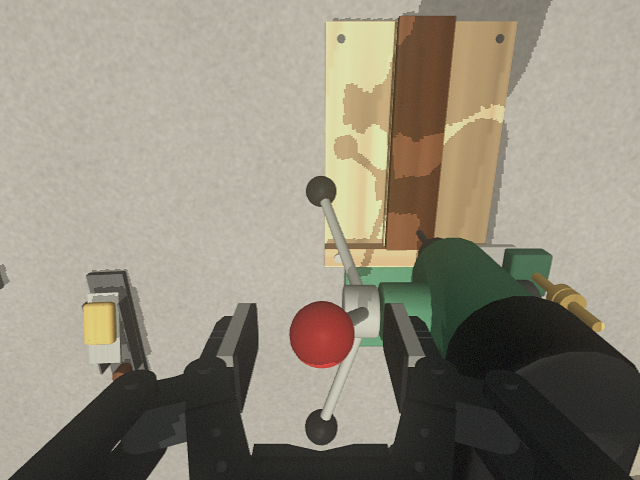

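```bash
python3 - <<'E'
import numpy as np
def rows(angs,a0):
    for a in angs:
        x=-105*(np.cos(np.radians(a))-np.cos(np.radians(a0)));z=105*(np.sin(np.radians(a))-np.sin(np.radians(a0)))
        print(a,'dx %.4f dy %.4f dz %.4f'%(x*.9916/1e3,-x*.1297/1e3,z/1e3))
rows([63,60,56,52,48,44,40,36,33,32],65);print();rows([30,26,21,16,11,6,1,-4,-8,-9],32);print();rows([-11,-14,-17,-20,-22,-24,-25,-26,-26.5,-26.5],-9)
E
```

```text
63 dx -0.0033 dy 0.0004 dz -0.0016
60 dx -0.0081 dy 0.0011 dz -0.0042
56 dx -0.0142 dy 0.0019 dz -0.0081
52 dx -0.0201 dy 0.0026 dz -0.0124
48 dx -0.0257 dy 0.0034 dz -0.0171
44 dx -0.0309 dy 0.0040 dz -0.0222
40 dx -0.0358 dy 0.0047 dz -0.0277
36 dx -0.0402 dy 0.0053 dz -0.0334
33 dx -0.0433 dy 0.0057 dz -0.0380
32 dx -0.0443 dy 0.0058 dz -0.0395

30 dx -0.0019 dy 0.0002 dz -0.0031
26 dx -0.0053 dy 0.0007 dz -0.0096
21 dx -0.0089 dy 0.0012 dz -0.0180
16 dx -0.0118 dy 0.0015 dz -0.0267
11 dx -0.0139 dy 0.0018 dz -0.0356
6 dx -0.0153 dy 0.0020 dz -0.0447
1 dx -0.0158 dy 0.0021 dz -0.0538
-4 dx -0.0156 dy 0.0020 dz -0.0630
-8 dx -0.0148 dy 0.0019 dz -0.0703
-9 dx -0.0145 dy 0.0019 dz -0.0721

-11 dx 0.0006 dy -0.0001 dz -0.0036
-14 dx 0.0018 dy -0.0002 dz -0.0090
-17 dx 0.0033 dy -0.0004 dz -0.0143
-20 dx 0.0050 dy -0.0007 dz -0.0195
-22 dx 0.0063 dy -0.0008 dz -0.0229
-24 dx 0.0077 dy -0.0010 dz -0.0263
-25 dx 0.0085 dy -0.0011 dz -0.0279
-26 dx 0.0093 dy -0.0012 dz -0.0296
-26.5 dx 0.0097 dy -0.0013 dz -0.0304
-26.5 dx 0.0097 dy -0.0013 dz -0.0304
```

{"op": "jog_arm", "data": {
  "motion": [
    {"dx": 0,"dy": 0.0005,"dz": -0.002,"wx": 0,"wy": 0,"wz": 0,"jaw": 0.5},
    {"dx": 0,"dy": 0.0005,"dz": -0.002,"wx": 0,"wy": 0,"wz": 0,"jaw": 0.4},
    {"dx": 0,"dy": 0.0005,"dz": -0.002,"wx": 0,"wy": 0,"wz": 0,"jaw": 0.3},
    {"dx": 0,"dy": 0.0005,"dz": -0.002,"wx": 0,"wy": 0,"wz": 0,"jaw": 0.15},
    {"dx": 0,"dy": 0.0005,"dz": -0.002,"wx": 0,"wy": 0,"wz": 0,"jaw": 0.1},
    {"dx": 0,"dy": 0.0005,"dz": -0.002,"wx": 0,"wy": 0,"wz": 0,"jaw": 0.1},
    {"dx": 0,"dy": 0.0005,"dz": -0.002,"wx": 0,"wy": 0,"wz": 0,"jaw": 0.1},
    {"dx": 0,"dy": 0.0005,"dz": -0.002,"wx": 0,"wy": 0,"wz": 0,"jaw": 0.1},
    {"dx": 0,"dy": 0.0005,"dz": -0.002,"wx": 0,"wy": 0,"wz": 0,"jaw": 0.1},
    {"dx": 0,"dy": 0.0005,"dz": -0.002,"wx": 0,"wy": 0,"wz": 0,"jaw": 0.1}
  ],
  "squeeze": 40
}}

```text
clock: 18.65
position: [0.5628, -0.0715, 0.3285]
eef_rot: [180.0, 0.0, 172.7]
ft_force: [-3.2, 0.9, 6.1]
gripper_width: 0.0224
```

```bash
python3 - <<'E'
from wm import *
run('w17',0)
E
```

```text
18.65 [ 0.5628 -0.0715  0.3285] [180.     0.   172.69] [-3.2  0.9  6.1] 0.0224
```

View pics/w17.png

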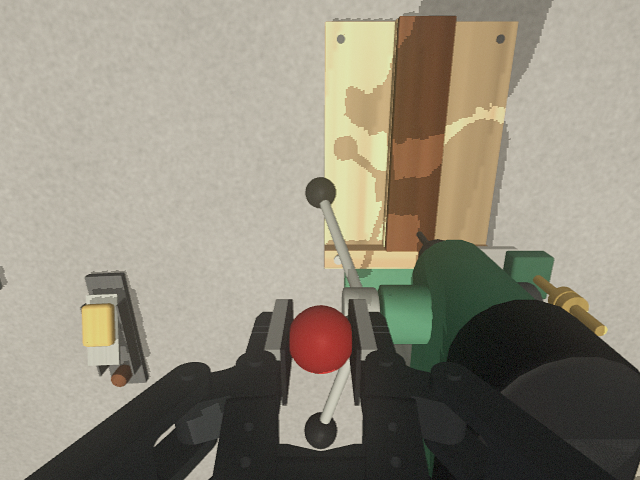

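The ball sits squarely between the pads, at (321,338). Swinging along the arc, first third.

{"op": "jog_arm", "data": {
  "motion": [
    {"dx": -0.0033,"dy": 0.0004,"dz": -0.0016,"wx": 0,"wy": 0,"wz": 0,"jaw": 0.1},
    {"dx": -0.0081,"dy": 0.0011,"dz": -0.0042,"wx": 0,"wy": 0,"wz": 0,"jaw": 0.1},
    {"dx": -0.0142,"dy": 0.0019,"dz": -0.0081,"wx": 0,"wy": 0,"wz": 0,"jaw": 0.1},
    {"dx": -0.0201,"dy": 0.0026,"dz": -0.0124,"wx": 0,"wy": 0,"wz": 0,"jaw": 0.1},
    {"dx": -0.0257,"dy": 0.0034,"dz": -0.0171,"wx": 0,"wy": 0,"wz": 0,"jaw": 0.1},
    {"dx": -0.0309,"dy": 0.004,"dz": -0.0222,"wx": 0,"wy": 0,"wz": 0,"jaw": 0.1},
    {"dx": -0.0358,"dy": 0.0047,"dz": -0.0277,"wx": 0,"wy": 0,"wz": 0,"jaw": 0.1},
    {"dx": -0.0402,"dy": 0.0053,"dz": -0.0334,"wx": 0,"wy": 0,"wz": 0,"jaw": 0.1},
    {"dx": -0.0433,"dy": 0.0057,"dz": -0.038,"wx": 0,"wy": 0,"wz": 0,"jaw": 0.1},
    {"dx": -0.0443,"dy": 0.0058,"dz": -0.0395,"wx": 0,"wy": 0,"wz": 0,"jaw": 0.1}
  ],
  "squeeze": 40
}}

```text
clock: 19.53
position: [0.5183, -0.0657, 0.2887]
eef_rot: [180.0, 0.0, 172.7]
ft_force: [-0.8, -0.8, 5.8]
gripper_width: 0.0226
```

```bash
python3 - <<'E'
from wm import *
run('w18',0)
E
```

```text
19.53 [ 0.5183 -0.0657  0.2887] [1.7999e+02 3.0000e-02 1.7269e+02] [-0.8 -0.8  5.8] 0.0226
```

View pics/w18.png

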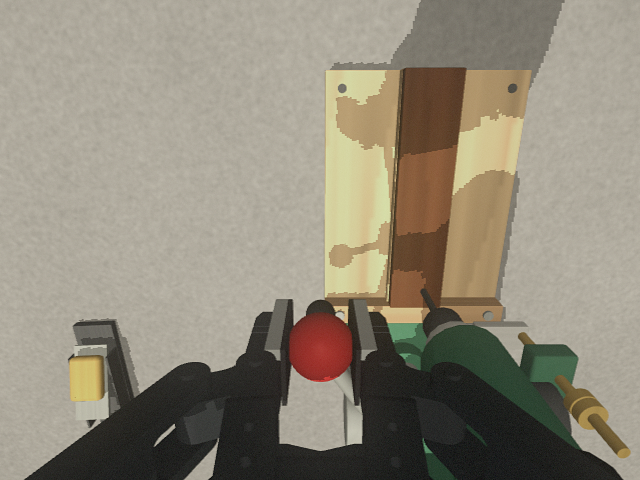

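The knob is following in the grip, and the bit is coming down at (425,295), clear of everything. Next third.

{"op": "jog_arm", "data": {
  "motion": [
    {"dx": -0.0019,"dy": 0.0002,"dz": -0.0031,"wx": 0,"wy": 0,"wz": 0,"jaw": 0.1},
    {"dx": -0.0053,"dy": 0.0007,"dz": -0.0096,"wx": 0,"wy": 0,"wz": 0,"jaw": 0.1},
    {"dx": -0.0089,"dy": 0.0012,"dz": -0.018,"wx": 0,"wy": 0,"wz": 0,"jaw": 0.1},
    {"dx": -0.0118,"dy": 0.0015,"dz": -0.0267,"wx": 0,"wy": 0,"wz": 0,"jaw": 0.1},
    {"dx": -0.0139,"dy": 0.0018,"dz": -0.0356,"wx": 0,"wy": 0,"wz": 0,"jaw": 0.1},
    {"dx": -0.0153,"dy": 0.002,"dz": -0.0447,"wx": 0,"wy": 0,"wz": 0,"jaw": 0.1},
    {"dx": -0.0158,"dy": 0.0021,"dz": -0.0538,"wx": 0,"wy": 0,"wz": 0,"jaw": 0.1},
    {"dx": -0.0156,"dy": 0.002,"dz": -0.063,"wx": 0,"wy": 0,"wz": 0,"jaw": 0.1},
    {"dx": -0.0148,"dy": 0.0019,"dz": -0.0703,"wx": 0,"wy": 0,"wz": 0,"jaw": 0.1},
    {"dx": -0.0145,"dy": 0.0019,"dz": -0.0721,"wx": 0,"wy": 0,"wz": 0,"jaw": 0.1}
  ],
  "squeeze": 40
}}

```text
clock: 20.42
position: [0.5038, -0.0639, 0.2162]
eef_rot: [-180.0, -0.0, 172.7]
ft_force: [-3.4, 2.3, 7.4]
gripper_width: 0.0226
```

```bash
python3 - <<'E'
from wm import *
run('w19',0); o=r.get_obs(); print(o['q'].round(1),o['torque'].round(2))
im,d=r.read_camera('scene'); cv2.imwrite('pics/s19.png',cv2.resize(im[160:340,220:460,::-1],None,fx=3.2,fy=3.2,interpolation=cv2.INTER_CUBIC))
E
```

```text
20.42 [ 0.5038 -0.0639  0.2162] [-1.7996e+02 -5.0000e-02  1.7268e+02] [-3.4  2.3  7.4] 0.0226
[-48.   17.8  58.1 117.9 -18.7  54.  102.7] [ 0.16  0.53 -0.13]
```

View pics/w19.png

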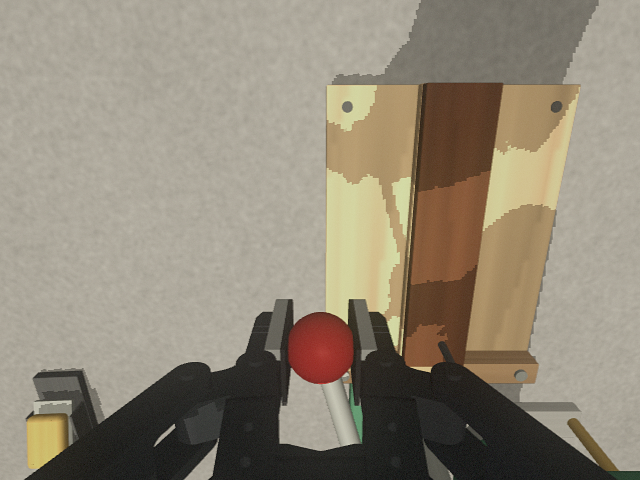

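View pics/s19.png

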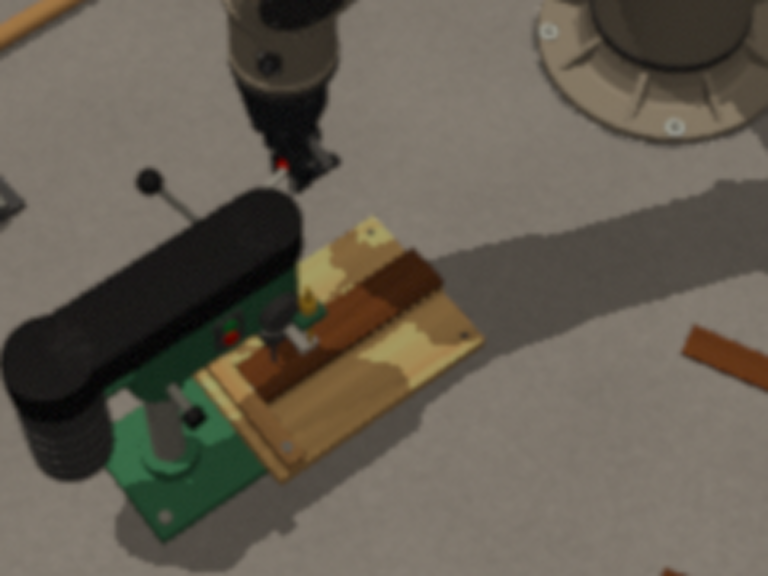

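{"op": "jog_arm", "data": {
  "motion": [
    {"dx": 0.0006,"dy": -0.0001,"dz": -0.0036,"wx": 0,"wy": 0,"wz": 0,"jaw": 0.1},
    {"dx": 0.0018,"dy": -0.0002,"dz": -0.009,"wx": 0,"wy": 0,"wz": 0,"jaw": 0.1},
    {"dx": 0.0033,"dy": -0.0004,"dz": -0.0143,"wx": 0,"wy": 0,"wz": 0,"jaw": 0.1},
    {"dx": 0.005,"dy": -0.0007,"dz": -0.0195,"wx": 0,"wy": 0,"wz": 0,"jaw": 0.1},
    {"dx": 0.0063,"dy": -0.0008,"dz": -0.0229,"wx": 0,"wy": 0,"wz": 0,"jaw": 0.1},
    {"dx": 0.0077,"dy": -0.001,"dz": -0.0263,"wx": 0,"wy": 0,"wz": 0,"jaw": 0.1},
    {"dx": 0.0085,"dy": -0.0011,"dz": -0.0279,"wx": 0,"wy": 0,"wz": 0,"jaw": 0.1},
    {"dx": 0.0091,"dy": -0.0012,"dz": -0.0292,"wx": 0,"wy": 0,"wz": 0,"jaw": 0.1},
    {"dx": 0.0091,"dy": -0.0012,"dz": -0.0292,"wx": 0,"wy": 0,"wz": 0,"jaw": 0.1},
    {"dx": 0.0091,"dy": -0.0012,"dz": -0.0292,"wx": 0,"wy": 0,"wz": 0,"jaw": 0.1}
  ],
  "squeeze": 40
}}

```text
clock: 21.35
position: [0.5128, -0.065, 0.1877]
eef_rot: [-180.0, -0.1, 172.7]
ft_force: [-5.8, 1.4, 4.3]
gripper_width: 0.0224
```

```bash
python3 - <<'E'
from wm import *
run('w20',0); o=r.get_obs(); print(o['q'].round(1),o['torque'].round(2))
im,d=r.read_camera('scene'); cv2.imwrite('pics/s20.png',cv2.resize(im[160:340,220:460,::-1],None,fx=3.2,fy=3.2,interpolation=cv2.INTER_CUBIC))
z=np.load('w20.npz');im=z['im'];info=wristinfo({k:z[k] for k in('position','eef_rot')});T=z['position'];d=z['d']
hsv=cv2.cvtColor(im,cv2.COLOR_RGB2HSV)
m=(((hsv[:,:,0]<6)|(hsv[:,:,0]>172))&(hsv[:,:,1]>140)&(hsv[:,:,2]>60)).astype(np.uint8)
n,l,st,ce=cv2.connectedComponentsWithStats(m); i=1+np.argmax(st[1:,4]); u,v=ce[i]
cs,_=cv2.findContours((l==i).astype(np.uint8),cv2.RETR_EXTERNAL,cv2.CHAIN_APPROX_NONE)
((u,v),rad)=cv2.minEnclosingCircle(max(cs,key=cv2.contourArea)); dm=np.median(d[int(v)-3:int(v)+4,int(u)-3:int(u)+4])
P=np.array([(u-info['cx'])/info['fx'],(v-info['cy'])/info['fy'],1])*(dm+.0122); W=info['R'].T@(P-info['t'])
bed=np.array([.6083,.0167]);yaw=np.radians(-7.45);X=np.array([np.cos(yaw),np.sin(yaw)]);Y=np.array([-np.sin(yaw),np.cos(yaw)])
q=W[:2]-bed; x=q@X; print('knob',W.round(4),'drill',(x*1000).round(1),(q@Y*1000).round(1),'angle',np.degrees(np.arctan2(W[2]-.225,.010-x)).round(1),'exp stop: (-85.2,-94,180.6)',u,v,rad)
E
```

```text
21.35 [ 0.5128 -0.065   0.1877] [-1.7999e+02 -6.0000e-02  1.7270e+02] [-5.8  1.4  4.3] 0.0224
[-44.3  21.4  55.  118.2 -22.5  51.4 106. ] [-0.04  0.79  0.12]
knob [ 0.51   -0.0647  0.1872] drill -86.9 -93.5 angle -21.3 exp stop: (-85.2,-94,180.6) 319.64056396484375 343.7555847167969 35.81366729736328
```

View pics/w20.png

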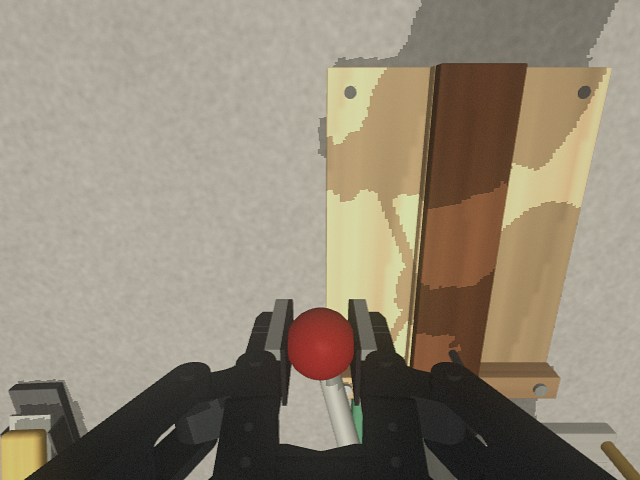

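View pics/s20.png

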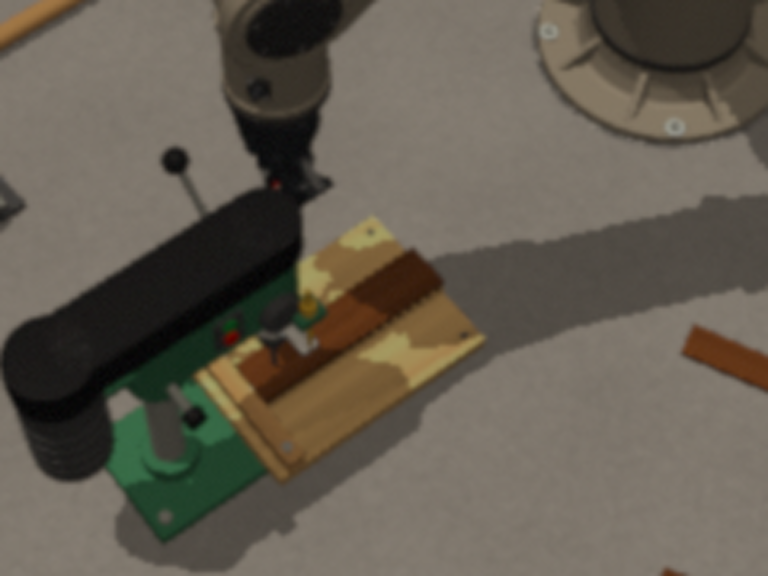

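```bash
python3 - <<'E'
from wm import *
bed=np.array([.6083,.0167]);yaw=np.radians(-7.45);X=np.array([np.cos(yaw),np.sin(yaw)]);Y=np.array([-np.sin(yaw),np.cos(yaw)])
for tag in ('w15','w16','w17','w18','w19','w20'):
    z=np.load(tag+'.npz');im=z['im'];info=wristinfo({k:z[k] for k in('position','eef_rot')});T=z['position'];d=z['d']
    hsv=cv2.cvtColor(im,cv2.COLOR_RGB2HSV)
    m=(((hsv[:,:,0]<6)|(hsv[:,:,0]>172))&(hsv[:,:,1]>140)&(hsv[:,:,2]>40)).astype(np.uint8)
    n,l,st,ce=cv2.connectedComponentsWithStats(m); i=1+np.argmax(st[1:,4])
    cs,_=cv2.findContours((l==i).astype(np.uint8),cv2.RETR_EXTERNAL,cv2.CHAIN_APPROX_NONE)
    ((u,v),rad)=cv2.minEnclosingCircle(max(cs,key=cv2.contourArea)); dm=np.median(d[int(v)-3:int(v)+4,int(u)-3:int(u)+4])
    rad2=np.sqrt(st[i,4]/np.pi)
    c,dd=ray(info,u,v); dd=dd/np.linalg.norm(dd)
    out=[]
    # intersect the ray with the knob circle: plane y_d=-94, i.e. distance from hub 105
    hub=np.array([*(bed+.010*X-.094*Y),.225]); s=np.linspace(.05,.35,3001); Q=c+s[:,None]*dd; 
    rr=np.hypot((Q-hub)[:,:2]@X,(Q-hub)[:,2]); k=[j for j in range(3000) if (rr[j]-.105)*(rr[j+1]-.105)<=0]
    for j in k:
        q=Q[j]-hub; out.append((np.degrees(np.arctan2(q[2],-(q[:2]@X))).round(1),(q[:2]@Y*1000).round(1),((Q[j]-T)*1000).round(1).tolist()))
    print(tag,'uv',round(u,1),round(v,1),'rad',round(rad,1),round(rad2,1),'dep',round(float(dm),4),'rng(rad)',round(390.2*.0125/rad,4),out)
E
```

```text
w15 uv 326.3 261.0 rad 22.4 22.3 dep 0.1997 rng(rad) 0.2176 [(np.float64(65.3), np.float64(0.9), [-2.1, 3.3, -78.6])]
w16 uv 321.5 334.3 rad 33.3 32.6 dep 0.1366 rng(rad) 0.1463 [(np.float64(65.5), np.float64(0.8), [-0.1, 0.6, -10.7])]
w17 uv 320.1 339.3 rad 33.9 33.2 dep 0.1342 rng(rad) 0.1439 [(np.float64(65.5), np.float64(0.7), [0.2, 0.0, -7.9])]
w18 uv 320.0 346.6 rad 34.6 33.6 dep 0.1325 rng(rad) 0.141 [(np.float64(34.0), np.float64(0.6), [1.4, -0.2, -5.0]), (np.float64(-103.3), np.float64(0.6), [111.7, -14.7, -165.9])]
w19 uv 319.9 347.7 rad 35.6 34.2 dep 0.1283 rng(rad) 0.1369 [(np.float64(-4.9), np.float64(0.5), [-1.5, 0.2, -0.1]), (np.float64(-64.5), np.float64(0.4), [57.5, -7.7, -85.9])]
w20 uv 319.6 343.8 rad 35.8 34.6 dep 0.1267 rng(rad) 0.1362 [(np.float64(-19.2), np.float64(0.5), [-5.0, 0.5, 2.7]), (np.float64(-49.1), np.float64(0.4), [25.1, -3.5, -42.1])]
```

The knob has rolled a little in the grip and lags: it's at about −20°, not −25°. I'll raise the squeeze and follow the arc further until the stop's force shows.

{"op": "jog_arm", "data": {
  "motion": [
    {"dx": 0,"dy": 0,"dz": 0,"wx": 0,"wy": 0,"wz": 0,"jaw": 0.1},
    {"dx": 0.001,"dy": -0.0001,"dz": -0.0022,"wx": 0,"wy": 0,"wz": 0,"jaw": 0.1},
    {"dx": 0.002,"dy": -0.0003,"dz": -0.0044,"wx": 0,"wy": 0,"wz": 0,"jaw": 0.1},
    {"dx": 0.003,"dy": -0.0004,"dz": -0.0066,"wx": 0,"wy": 0,"wz": 0,"jaw": 0.1},
    {"dx": 0.0037,"dy": -0.0005,"dz": -0.0084,"wx": 0,"wy": 0,"wz": 0,"jaw": 0.1},
    {"dx": 0.0043,"dy": -0.0006,"dz": -0.01,"wx": 0,"wy": 0,"wz": 0,"jaw": 0.1},
    {"dx": 0.0043,"dy": -0.0006,"dz": -0.01,"wx": 0,"wy": 0,"wz": 0,"jaw": 0.1},
    {"dx": 0.0043,"dy": -0.0006,"dz": -0.01,"wx": 0,"wy": 0,"wz": 0,"jaw": 0.1},
    {"dx": 0.0043,"dy": -0.0006,"dz": -0.01,"wx": 0,"wy": 0,"wz": 0,"jaw": 0.1},
    {"dx": 0.0043,"dy": -0.0006,"dz": -0.01,"wx": 0,"wy": 0,"wz": 0,"jaw": 0.1}
  ],
  "squeeze": 80
}}

```text
clock: 22.28
position: [0.5176, -0.0656, 0.1794]
eef_rot: [179.9, -0.0, 172.7]
ft_force: [-18.0, 3.6, 45.6]
gripper_width: 0.0213
```

```bash
cat > kn.py <<'E'
from wm import *
bed=np.array([.6083,.0167]);yaw=np.radians(-7.45);X=np.array([np.cos(yaw),np.sin(yaw)]);Y=np.array([-np.sin(yaw),np.cos(yaw)])
def knob(tag):
    z=np.load(tag+'.npz');im=z['im'];info=wristinfo({k:z[k] for k in('position','eef_rot')});T=z['position'];d=z['d']
    hsv=cv2.cvtColor(im,cv2.COLOR_RGB2HSV)
    m=(((hsv[:,:,0]<6)|(hsv[:,:,0]>172))&(hsv[:,:,1]>140)&(hsv[:,:,2]>40)).astype(np.uint8)
    n,l,st,ce=cv2.connectedComponentsWithStats(m); i=1+np.argmax(st[1:,4])
    cs,_=cv2.findContours((l==i).astype(np.uint8),cv2.RETR_EXTERNAL,cv2.CHAIN_APPROX_NONE)
    ((u,v),rad)=cv2.minEnclosingCircle(max(cs,key=cv2.contourArea)); dm=np.median(d[int(v)-3:int(v)+4,int(u)-3:int(u)+4])
    P=np.array([(u-info['cx'])/info['fx'],(v-info['cy'])/info['fy'],1])
    hub=np.array([*(bed+.010*X-.094*Y),.225])
    for nm,dep in (('depth',dm+.0115),('size',390.2*.0125/rad-.0025)):
        W=info['R'].T@(P*dep-info['t']); q=W-hub
        print(tag,nm,'rel TCP',((W-T)*1000).round(1),'angle',np.degrees(np.arctan2(q[2],-(q[:2]@X))).round(1),'radius',(np.hypot(q[2],q[:2]@X)*1000).round(1))
E
python3 - <<'E'
from kn import *
run('w21',0)
for t in ('w16','w17','w19','w20','w21'): knob(t)
im,d=r.read_camera('scene'); np.savez('s21.npz',im=im); cv2.imwrite('pics/s21.png',cv2.resize(im[200:310,250:400,::-1],None,fx=5,fy=5,interpolation=cv2.INTER_CUBIC))
E
```

```text
22.28 [ 0.5176 -0.0656  0.1794] [179.88  -0.   172.67] [-18.    3.6  45.6] 0.0213
w16 depth rel TCP [-0.8  0.7 -9.6] angle 65.4 radius 106.3
w16 size rel TCP [-3.1  1.  -6. ] angle 65.1 radius 110.6
w17 depth rel TCP [-0.4  0.1 -7. ] angle 65.4 radius 106.1
w17 size rel TCP [-2.8  0.4 -3.3] angle 65.1 radius 110.6
w19 depth rel TCP [-0.9  0.1 -0.9] angle -5.3 radius 104.5
w19 size rel TCP [-4.1  0.5  3.7] angle -2.7 radius 107.4
w20 depth rel TCP [-3.2  0.3  0. ] angle -20.9 radius 104.2
w20 size rel TCP [-5.8  0.7  3.9] angle -18.5 radius 105.4
w21 depth rel TCP [-5.2  0.8  1.3] angle -25.1 radius 104.3
w21 size rel TCP [-7.8  1.1  5.3] angle -22.6 radius 105.1
```

View pics/w21.png

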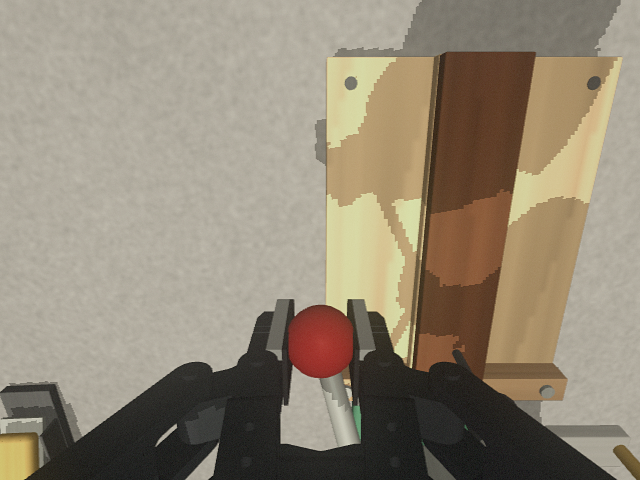

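View pics/s21.png

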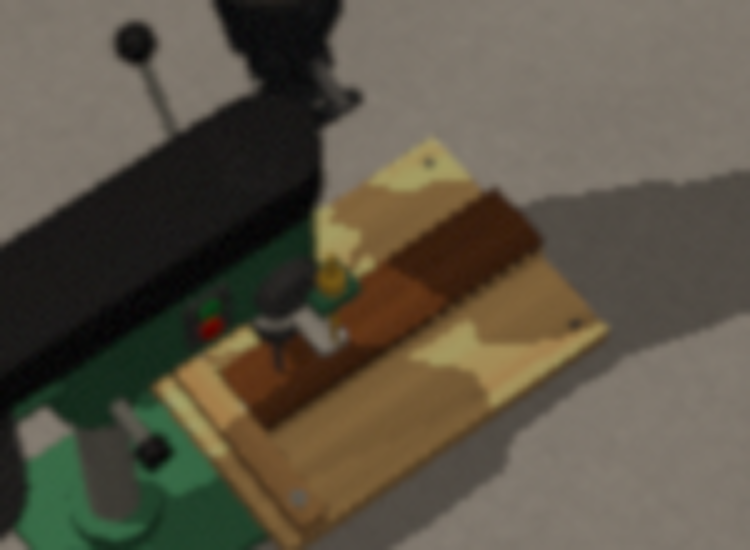

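The stop is reached: the knob reads −25.1° at radius 104 mm, and the force jumped to about 49 N. That's more push than needed, so I back off about 1.2 mm to leave a modest hold.

{"op": "jog_arm", "data": {
  "motion": [
    {"dx": -0.0002,"dy": 0,"dz": 0.0005,"wx": 0,"wy": 0,"wz": 0,"jaw": 0.1},
    {"dx": -0.0004,"dy": 0.0001,"dz": 0.0011,"wx": 0,"wy": 0,"wz": 0,"jaw": 0.1},
    {"dx": -0.0004,"dy": 0.0001,"dz": 0.0011,"wx": 0,"wy": 0,"wz": 0,"jaw": 0.1},
    {"dx": -0.0004,"dy": 0.0001,"dz": 0.0011,"wx": 0,"wy": 0,"wz": 0,"jaw": 0.1},
    {"dx": -0.0004,"dy": 0.0001,"dz": 0.0011,"wx": 0,"wy": 0,"wz": 0,"jaw": 0.1},
    {"dx": -0.0004,"dy": 0.0001,"dz": 0.0011,"wx": 0,"wy": 0,"wz": 0,"jaw": 0.1},
    {"dx": -0.0004,"dy": 0.0001,"dz": 0.0011,"wx": 0,"wy": 0,"wz": 0,"jaw": 0.1},
    {"dx": -0.0004,"dy": 0.0001,"dz": 0.0011,"wx": 0,"wy": 0,"wz": 0,"jaw": 0.1},
    {"dx": -0.0004,"dy": 0.0001,"dz": 0.0011,"wx": 0,"wy": 0,"wz": 0,"jaw": 0.1},
    {"dx": -0.0004,"dy": 0.0001,"dz": 0.0011,"wx": 0,"wy": 0,"wz": 0,"jaw": 0.1}
  ],
  "squeeze": 80
}}

```text
clock: 23.22
position: [0.5173, -0.0656, 0.1801]
eef_rot: [179.9, 0.0, 172.7]
ft_force: [-12.3, 2.1, 31.4]
gripper_width: 0.0216
```

```bash
python3 - <<'E'
from kn import *
run('w22',0)
for t in ('w21','w22'): knob(t)
i=r.camera_info('scene')
for zz in (.065,.0675,.070,.090): print(zz,proj(i,[*bed,zz]).round(1), 'top-cam frame bed',proj(i,[.6085,.0195,zz]).round(1))
z=np.load('w22.npz');wi=wristinfo({k:z[k] for k in('position','eef_rot')})
for zz in (.062,.065,.070,.090): print('wrist',zz,proj(wi,[*bed,zz]).round(1))
im=z['im'];c=cv2.resize(im[310:410,400:500,::-1],None,fx=6,fy=6,interpolation=cv2.INTER_NEAREST);cv2.imwrite('pics/w22c.png',c)
E
```

```text
23.22 [ 0.5173 -0.0656  0.1801] [1.7992e+02 2.0000e-02 1.7267e+02] [-12.3   2.1  31.4] 0.0216
w21 depth rel TCP [-5.2  0.8  1.3] angle -25.1 radius 104.3
w21 size rel TCP [-7.8  1.1  5.3] angle -22.6 radius 105.1
w22 depth rel TCP [-4.9  0.6  1. ] angle -24.9 radius 104.2
w22 size rel TCP [-7.6  1.   4.9] angle -22.4 radius 105.1
0.065 [304.1 273. ] top-cam frame bed [304.6 273.6]
0.0675 [304.  272.6] top-cam frame bed [304.6 273.2]
0.07 [304.  272.2] top-cam frame bed [304.6 272.8]
0.09 [303.8 269.2] top-cam frame bed [304.4 269.8]
wrist 0.062 [451.5 346.8]
wrist 0.065 [452.9 349.3]
wrist 0.07 [455.2 353.6]
wrist 0.09 [465.4 372.5]
```

View pics/w22c.png

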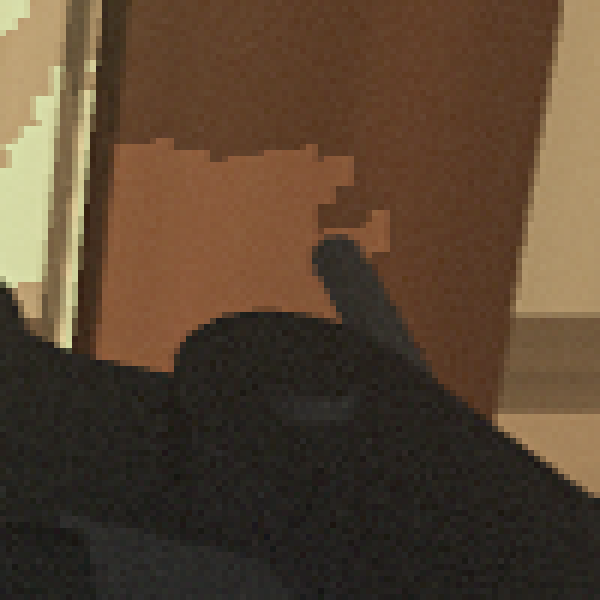

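The bit tip is at about (456,351) against a predicted (453,349) for 65 mm height, so it's just above the blank. The reaction runs along the tangent at about 34 N, well above the spring's 6 N, so the stop carries it. I'll ease off a bit more and watch that it holds.

{"op": "jog_arm", "data": {
  "motion": [
    {"dx": -0.0002,"dy": 0,"dz": 0.0005,"wx": 0,"wy": 0,"wz": 0,"jaw": 0.1},
    {"dx": -0.0004,"dy": 0.0001,"dz": 0.0009,"wx": 0,"wy": 0,"wz": 0,"jaw": 0.1},
    {"dx": -0.0004,"dy": 0.0001,"dz": 0.0009,"wx": 0,"wy": 0,"wz": 0,"jaw": 0.1},
    {"dx": -0.0004,"dy": 0.0001,"dz": 0.0009,"wx": 0,"wy": 0,"wz": 0,"jaw": 0.1},
    {"dx": -0.0004,"dy": 0.0001,"dz": 0.0009,"wx": 0,"wy": 0,"wz": 0,"jaw": 0.1},
    {"dx": -0.0004,"dy": 0.0001,"dz": 0.0009,"wx": 0,"wy": 0,"wz": 0,"jaw": 0.1},
    {"dx": -0.0004,"dy": 0.0001,"dz": 0.0009,"wx": 0,"wy": 0,"wz": 0,"jaw": 0.1},
    {"dx": -0.0004,"dy": 0.0001,"dz": 0.0009,"wx": 0,"wy": 0,"wz": 0,"jaw": 0.1},
    {"dx": -0.0004,"dy": 0.0001,"dz": 0.0009,"wx": 0,"wy": 0,"wz": 0,"jaw": 0.1},
    {"dx": -0.0004,"dy": 0.0001,"dz": 0.0009,"wx": 0,"wy": 0,"wz": 0,"jaw": 0.1}
  ],
  "squeeze": 80
}}

```text
clock: 24.1
position: [0.5171, -0.0655, 0.1806]
eef_rot: [180.0, 0.0, 172.7]
ft_force: [-5.6, 0.0, 20.9]
gripper_width: 0.0222
```

```bash
python3 - <<'E'
from kn import *
run('w23',0)
for t in ('w22','w23'): knob(t)
im,d=r.read_camera('top'); np.savez('t23.npz',im=im,d=d); cv2.imwrite('pics/t23.png',im[:,:,::-1])
z0=np.load('top0.npz')['im']; df=cv2.absdiff(im,z0).sum(2)
for n,(a,b,c,e) in dict(tin=(155,170,195,212),hammer=(458,200,495,292),plane=(412,152,438,210),small1=(130,238,186,270),small2=(172,310,230,340)).items(): print(n,'mean diff',df[b:e,a:c].mean().round(1),'bench ref',df[300:320,380:440].mean().round(1))
# stack in wrist view
z=np.load('w23.npz');im=z['im'];wi=wristinfo({k:z[k] for k in('position','eef_rot')});hsv=cv2.cvtColor(im,cv2.COLOR_RGB2HSV)
for row in (100,160,220,300): print(row,hsv[row,415:450,2].tolist(),hsv[row,480:545,2].tolist()[::2])
E
```

```text
24.1 [ 0.5171 -0.0655  0.1806] [1.7996e+02 5.0000e-02 1.7267e+02] [-5.6  0.  20.9] 0.0222
w22 depth rel TCP [-4.9  0.6  1. ] angle -24.9 radius 104.2
w22 size rel TCP [-7.6  1.   4.9] angle -22.4 radius 105.1
w23 depth rel TCP [-5.   0.7  1. ] angle -24.6 radius 104.3
w23 size rel TCP [-7.8  1.   5.2] angle -21.8 radius 105.2
tin mean diff 10.9 bench ref 11.2
hammer mean diff 10.7 bench ref 11.2
plane mean diff 10.0 bench ref 11.2
small1 mean diff 10.2 bench ref 11.2
small2 mean diff 11.4 bench ref 11.2
100 [182, 180, 182, 181, 183, 181, 180, 182, 179, 180, 181, 179, 180, 181, 172, 114, 103, 101, 102, 114, 128, 52, 54, 64, 56, 65, 86, 94, 99, 97, 94, 96, 90, 93, 89] [90, 92, 94, 93, 89, 95, 91, 92, 94, 95, 96, 97, 95, 91, 91, 89, 88, 88, 84, 83, 88, 86, 92, 84, 179, 178, 178, 177, 178, 177, 177, 178, 177]
160 [192, 190, 191, 191, 190, 190, 189, 189, 187, 158, 94, 95, 98, 109, 132, 103, 58, 59, 61, 63, 79, 93, 100, 99, 95, 100, 94, 91, 90, 89, 91, 88, 92, 91, 88] [95, 96, 100, 96, 97, 97, 95, 95, 95, 95, 92, 93, 90, 90, 89, 86, 87, 89, 88, 163, 176, 178, 178, 179, 180, 180, 178, 178, 176, 173, 172, 174, 174]
220 [220, 219, 220, 210, 166, 122, 124, 128, 174, 209, 64, 73, 74, 73, 97, 137, 140, 141, 138, 137, 138, 135, 134, 133, 135, 133, 136, 136, 138, 134, 137, 139, 139, 138, 135] [143, 142, 139, 139, 137, 138, 132, 135, 127, 126, 128, 124, 130, 130, 183, 215, 214, 216, 207, 179, 180, 179, 177, 173, 173, 172, 171, 168, 168, 169, 167, 167, 167]
300 [119, 155, 140, 59, 65, 63, 68, 90, 102, 99, 98, 98, 97, 96, 95, 96, 99, 96, 98, 98, 99, 99, 99, 101, 96, 98, 103, 98, 100, 99, 95, 95, 96, 95, 92] [94, 90, 93, 91, 91, 90, 88, 111, 176, 176, 175, 178, 177, 178, 177, 174, 171, 169, 168, 167, 165, 165, 163, 165, 162, 165, 164, 164, 164, 169, 171, 168, 171]
```

View pics/t23.png

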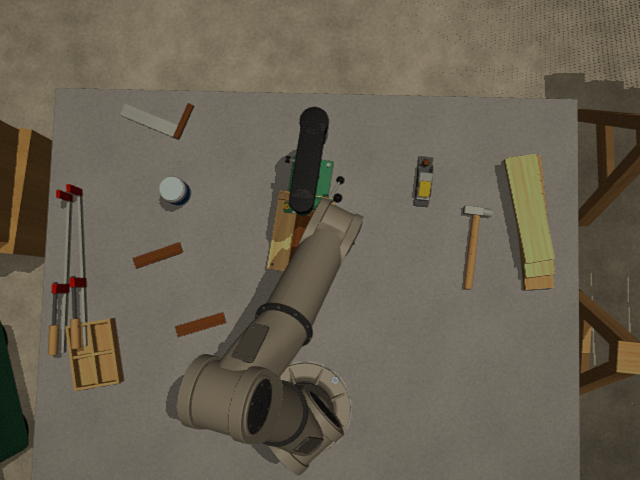

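View pics/w23.png

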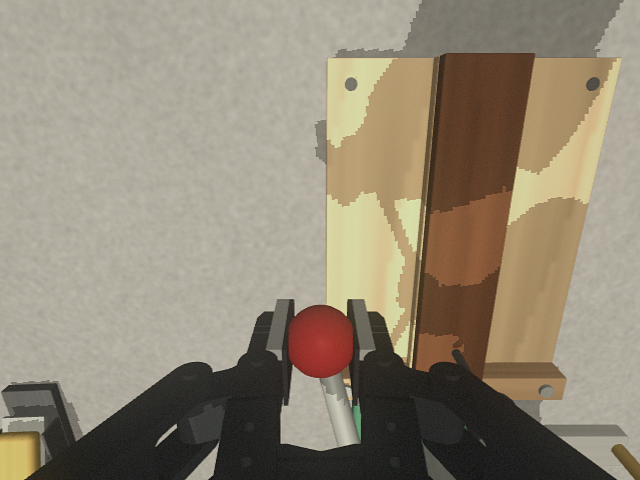

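```bash
python3 - <<'E'
from kn import *
out=[]
for tag,zz in (('w16',.090),('w23',.065)):
    z=np.load(tag+'.npz');wi=wristinfo({k:z[k] for k in('position','eef_rot')});im=z['im']
    p=proj(wi,[*bed,zz]); print(tag,'pred tip',p.round(1),'pred +5mm',proj(wi,[*bed,zz+.005]).round(1),'-3mm',proj(wi,[*bed,zz-.003]).round(1))
    x,y=int(p[0]),int(p[1]); c=im[y-20:y+30,x-25:x+25,::-1].copy()
    c=cv2.resize(c,None,fx=8,fy=8,interpolation=cv2.INTER_NEAREST); cv2.circle(c,(int((p[0]-x+25+.5)*8),int((p[1]-y+20+.5)*8)),4,(0,255,0),-1); out.append(c); print('crop origin',x-25,y-20)
cv2.imwrite('pics/tips.png',np.hstack(out))
E
```

```text
w16 pred tip [417. 231.] pred +5mm [418.3 232.6] -3mm [416.3 230. ]
crop origin 392 210
w23 pred tip [452.6 349.1] pred +5mm [454.9 353.4] -3mm [451.3 346.6]
crop origin 427 329
```

View pics/tips.png

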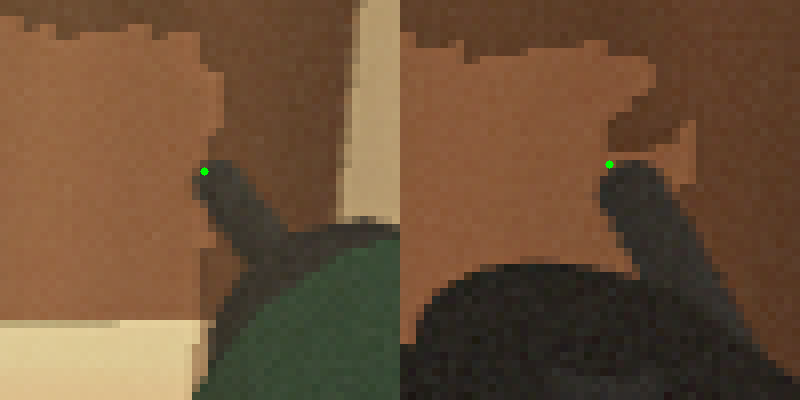

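The bit tip agrees with 65 mm to about 1 mm in the same view that was checked at rest. One hold call, without moving, to see whether anything creeps.

{"op": "jog_arm", "data": {
  "motion": [
    {"dx": 0,"dy": 0,"dz": 0,"wx": 0,"wy": 0,"wz": 0,"jaw": 0.1},
    {"dx": 0,"dy": 0,"dz": 0,"wx": 0,"wy": 0,"wz": 0,"jaw": 0.1},
    {"dx": 0,"dy": 0,"dz": 0,"wx": 0,"wy": 0,"wz": 0,"jaw": 0.1},
    {"dx": 0,"dy": 0,"dz": 0,"wx": 0,"wy": 0,"wz": 0,"jaw": 0.1},
    {"dx": 0,"dy": 0,"dz": 0,"wx": 0,"wy": 0,"wz": 0,"jaw": 0.1},
    {"dx": 0,"dy": 0,"dz": 0,"wx": 0,"wy": 0,"wz": 0,"jaw": 0.1},
    {"dx": 0,"dy": 0,"dz": 0,"wx": 0,"wy": 0,"wz": 0,"jaw": 0.1},
    {"dx": 0,"dy": 0,"dz": 0,"wx": 0,"wy": 0,"wz": 0,"jaw": 0.1},
    {"dx": 0,"dy": 0,"dz": 0,"wx": 0,"wy": 0,"wz": 0,"jaw": 0.1},
    {"dx": 0,"dy": 0,"dz": 0,"wx": 0,"wy": 0,"wz": 0,"jaw": 0.1}
  ],
  "squeeze": 80
}}

```text
clock: 25.03
position: [0.5171, -0.0655, 0.1807]
eef_rot: [180.0, 0.0, 172.7]
ft_force: [-7.2, 0.0, 19.8]
gripper_width: 0.0213
```

```bash
python3 - <<'E'
from kn import *
run('w24',0)
for t in ('w23','w24'): knob(t)
E
```

```text
25.03 [ 0.5171 -0.0655  0.1807] [1.7996e+02 5.0000e-02 1.7267e+02] [-7.2  0.  19.8] 0.0213
w23 depth rel TCP [-5.   0.7  1. ] angle -24.6 radius 104.3
w23 size rel TCP [-7.8  1.   5.2] angle -21.8 radius 105.2
w24 depth rel TCP [-4.9  0.6  1. ] angle -24.6 radius 104.2
w24 size rel TCP [-7.4  1.   4.8] angle -22.1 radius 105.0
```

Nothing moved over 0.9 s: the push is steady at about 21 N against the stop and the knob angle is unchanged. Handing in.

```bash
python3 - <<'E'
from workcell import r
print(r.finish_job())
E
```

```text
the job is handed in; nothing more can be done
None
```

The drill is set up as asked, and I handed the job in at about 25 s of the 72 s, with the gripper holding the red knob at the depth stop.

**Boards:** I laid the 220 mm plywood backing board on the table, pushed its end against the fence, then did the same with the largest mahogany blank on top and let go. Each board met the fence with about 9–10 N. The last wrist views show the blank within about 0.5 mm of centre, its end at the fence, and the two boards flush to within a pixel or so.

**Feed handle:** I gripped the red knob, swung it along its arc and ended holding it against the stop.
- **Steady:** it holds there with about 21 N of push, against a spring of about 6 N, and nothing moved over the last 0.9 s.
- **Knob angle:** it reads −24.6° from depth, against −25° at the stop.
- **Bit height:** the tip is at about 65–66 mm, roughly 3 mm above the blank.

**Left alone:** the tin, hammer and plane show no change in the top view.

**Checks that disagreed:**
- The top camera put the drill and boards about 2.5 mm further left than the wrist camera did. I used the wrist view of both table edges.
- The knob rolled a few millimetres in the grip during the swing, so I raised the squeeze to 80 N and pushed further. The finger push peaked briefly at about 49 N on the stop before I eased it off.
- A knob angle estimated from its size in the image read about −22°. I discounted it because the same method also gave the wrong radius at rest.

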